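# Refit the stacked parts on the amplifier test box

## Robot

A 6-joint arm with a two-finger parallel gripper is mounted at the origin on the work surface. World frame = base frame: x ahead of the robot, y to its left, z up, the work surface at z = 0. Lengths are in m, angles in rad, forces in N, time in s.
With the tool pointing down it reaches from about 0.3 to 0.775 m from the base axis. Payload 14.6 kg.
Tool frame: the origin (TCP) lies at the very end of the fingers, on their centre line; the grasp point (between the pads) lies 19 mm behind it (ctrl.hold_point_z is the z of the grasp point in the tool frame, in m); z points along the fingers, y is the direction in which the jaws open and shut (so a half turn about z gives the same grasp; the last joint's range is limited). The gripper opens to 94 mm and grips with 3 to 60 N. Pads are 16 mm wide; open, the fingers measure 119 mm over their backs; the gripper's body (75 mm by 177 mm) begins 78 mm behind the grasp point.
Start: joints at [-1.179, 0.3, 1.521, -0, 1.321, -0.067], TCP at [0.244, -0.493, 0.205] pointing down, gripper open.
Joint ranges: [-3.03, 3.03], [-0.79, 2.21], [0.23, 2.52], [-1.04, 4.18], [0, 3.07], [-2.55, 2.55]. Speed limits (rad/s): [2.22, 2.22, 2.57, 3.14, 3.14, 3.14].

## Interface

Orientations are given as [roll, pitch, yaw] about the fixed x, y, z axes, in that order (R = Rz(yaw) Ry(pitch) Rx(roll)).
In Python, from station import ctrl, cams, hand_in gives the robot as it stands.
- The arm moves only by the tool servo_tool, never from a script. Its argument "rows" is a list of rows, each a list of 7 numbers: the shift along the world's x, y, z in m, then the turn, a rotation vector about the world's x, y, z in rad, then the gripper command: -1 is shut, 1 is fully open, values between are in proportion. A call has exactly 8 rows; each row is the pose to reach, as a shift and turn from the pose measured when the call began; what a row does not reach only later rows make up. A row lasts 1/12 s, in which the tool goes at most 41.7 mm and 7.16 degrees, less where a joint would pass 70% of its speed; a pose out of reach is approached as far as the arm can. A call with a gripper value outside its range is refused whole. The fingers move at their own pace and stop on an object; "newtons" is the grip in N (left out, the last holds). Time passes only in rows, so rows that repeat a pose let the fingers close, or fill a call up. It gives the time, the measured TCP pose, the force and the opening at its end, in the units of the state.
- ctrl.get_obs(): the state, without advancing time (a new reading comes with each control period).
- cams.camera(name): name is "scene" or "top" or "wrist"; returns a dict with "image" (420x560x3 uint8, red, green, blue), "depth" (420x560 float32, m along the optical axis (not along the pixel's ray), 0 where there is no reading), "fx", "fy", "cx", "cy" (pixels), "rvec" (rotation vector, rad) and "tvec" (3), from world to camera coordinates, as OpenCV has them; the wrist camera has in their place "hand_eye" (4x4, takes a point from camera to tool coordinates, whose origin is the TCP and whose axes are the flange's). Camera axes: x right, y down, z forward; pixel columns grow to the right and rows downward; lengths in m; the calibration is good to about 2 mm. A picture is of the moment at which its call begins: read the wrist's pose just before it.
- hand_in(): hands the job in, once; it reports no verdict.
Trained networks look in a picture, given as the dict that the camera call returned (one of the last four; its "shot" number tells which), for a name from the list of things; names that differ only in an ending like _2 or _b are one class to them, and where a whole thing is asked for, a point or a joint stands for the part that bears it (a point fixed in the world has none). Each returns a list of dicts, best first, with "p" (0 to 1); they miss things now and then, are a little off and sometimes report something else, mostly with a low value. They report only what shows in the picture. A call takes as long as a camera call. They do not tell look-alikes from the thing itself.
- cams.spot_in(picture, name): "box" ([left, top, right, bottom] as shares, 0 to 1, of the picture: columns of its width, rows of its height, round what is visible of it).
- cams.place_of(picture, name): "at" ([column, row] as shares, 0 to 1, of the picture: columns of its width, rows of its height: a listed point, or the origin of a listed thing).
The state is a dict: "time_s": time; "qpos": joint angles; "joint_vel": joint speeds; "tau": joint torques, N m; "ee_pos": TCP position; "eef_rot": TCP orientation; "force": force on the tool from outside, world axes, zero at the start; "moment": the same for the moment, N m; "grip_width": finger opening in m.
Only numpy, scipy, OpenCV 4.12 (cv2) and the standard library are available. Lean on these libraries where they do the work, as an engineer would, in place of code of your own. Each camera call takes 0.05 s, during which the arm holds its last target.

## Task

The parts taken off the amplifier test box are piled up beside it: take the pile apart and put every part back on the box. Press the black knob cap right home over the sprung collet of the control without forcing it, lay the copper bus bar centred in its two-post cradle, and set each grey steel bell squarely over the coil of the transformer of its own size so that its flange lies flat on the core. Leave the jar of screws and the screwdriver where they are.

Things in the scene. Friction and masses are not known exactly. Their poses are not given: they have to be found in the camera images.
- knob_cap: Black plastic knob cap, a round cup with its open side down: 32 mm diameter, 22 mm high, inside bore 25 mm diameter and 19 mm deep, weight about 30 g. At the start it stands on top of the pile, on the bus bar. Origin: centre of its lower rim; z up.
- bus_bar: Flat copper bar 20 mm wide (its x), 120 mm long (its y), 6 mm thick, about 125 g. At the start it lies across the top of the small bell, under the knob cap. Origin: centre of its underside; z up.
- small_bell: Small grey steel transformer bell (cover, open below, flat top, louvred sides): flange 50 mm (its x) by 60 mm (its y), 2 mm thick, at the bottom; upright-sided body 38 mm (x) by 50 mm (y); 28 mm high in all, walls 2 mm, about 80 g. At the start it stands on the large bell's top. Origin: centre of its underside; z up.
- large_bell: Large grey steel transformer bell of the same make: flange 80 mm (its x) by 96 mm (its y), 2 mm thick; upright-sided body 60 mm (x) by 80 mm (y); 34 mm high in all, walls 2 mm, about 160 g. At the start it stands on the desk at the bottom of the pile. Origin: centre of its underside; z up.
- control: Fixed volume control on the box's deck: aluminium pedestal 46 mm across, top 12 mm above the origin; on it a ring of four sprung brass collet jaws up to 29 mm, 22 mm across at the top, swelling to 27 mm. The cap slips over the tip, sticks, and needs some 3 to 6 N down until its rim meets the pedestal top, where the force rises steeply. Origin: centre of underside; z up.
- bar_cradle: Fixed black plastic cradle for the bar, on the deck: two posts 36 mm either side of the origin along its y (each 16 mm in y, 44 mm in x), each with a seat 22 mm above the origin between outward-leaning cheeks 28 mm apart at the foot, 13 mm tall; between the posts only a strip 5 mm high, 22 mm wide. The bar lies along y, ends out equally. Origin: centre of underside; z up.
- small_core: Small transformer without its bell, on the deck: steel core 50 mm (its x) by 60 mm (its y), top 22 mm above the origin, and on it the coil, 22 mm (x) by 35 mm (y), standing 14 mm above the core. The small bell goes over the coil, its flange flat on the core, long sides together. Fixed. Origin: centre of the underside; z up.
- large_core: Large transformer without its bell, on the deck: steel core 80 mm (its x) by 96 mm (its y), top 35 mm above the origin, and on it the coil, 42 mm (x) by 60 mm (y), standing 20 mm above the core. The large bell goes over the coil in the same way. Fixed. Origin: centre of the underside; z up.
- screw_jar: Bystander: lidded glass jar of 48 mm diameter, 62 mm high, standing near the pile. Origin: centre of its underside; z up.
- screwdriver: Bystander: screwdriver 170 mm long with a red handle up to 26 mm thick, lying on the desk near the pile. Origin: on the desk under the tool; it lies along its x, handle towards -x.
Mind the look-alikes: they are no part of the job. What is meant by the knob_cap is not purple, and is the smaller of those in its own colour.

How it is judged:
At the end, for the whole second after the job is handed in: Knob cap on the control, centred to 5 mm, rim within 2.5 mm of the pedestal; bar on both cradle seats, centred to 14 mm; small bell on small core (9 mm), large bell on large core (12 mm), flanges within 3 mm of the cores; bar and bells aligned to 0.2 rad; all level, released, at rest (z of knob_cap in the frame of control between 0.008 and 0.0145 m and horizontal distance between knob_cap and control below 0.005 m and linear speed of each of knob_cap, bus_bar, small_bell, large_bell below 0.02 m/s and angular speed of each of knob_cap, bus_bar, small_bell, large_bell below 0.2 rad/s and angle between each of knob_cap, bus_bar, small_bell, large_bell's own z axis and vertical below 0.08 rad and z of bus_bar in the frame of bar_cradle between 0.018 and 0.025 m and horizontal distance between bus_bar and bar_cradle below 0.014 m and angle between the y axis of bus_bar and the y axis of bar_cradle, either way round below 0.2 rad and z of small_bell in the frame of small_core between 0.018 and 0.025 m and horizontal distance between small_bell and small_core below 0.009 m and angle between the y axis of small_bell and the y axis of small_core, either way round below 0.2 rad and z of large_bell in the frame of large_core between 0.031 and 0.038 m and horizontal distance between large_bell and large_core below 0.012 m and angle between the y axis of large_bell and the y axis of large_core, either way round below 0.2 rad); the robot touches nothing.
It fails at once if the screw jar is pushed more than 30 mm or knocked over (distance of screw_jar from where it was at the start of the episode above 0.03 m or angle between screw_jar's own z axis and vertical above 0.5 rad).
It fails at once if the screwdriver is moved more than 40 mm (distance of screwdriver from where it was at the start of the episode above 0.04 m).
It fails at once if the knob cap is forced: pressed on the control with more than 60 N (contact force between knob_cap and control above 60 N).
It also fails if it takes over 115 s, if anything falls off the work surface, if the arm or the gripper's body presses on something with over 40 N, if the wrist force passes 120 N, or if a joint passes its speed limit or range.

## Working session

There is one attempt and no reset: what is moved stays moved. The work goes in short steps, Python scripts to look and compute and a tool call to move; the robot and the scene stay as the last step left them, time stands still between calls to the robot, and variables do not carry over. Pictures are saved under pics/ and viewed, and the job is handed in when it is done.

Besides the shell and the picture viewer there is one more tool, called after "Call:" in YAML: its name, and indented under it one key for each argument. servo_tool: Moves the arm, as the interface text tells. Its arguments: {"type":"object","properties":{"rows":{"type":"array"},"newtons":{"type":"number"}},"required":["rows"]}

```bash
mkdir -p pics; ls; cat > h.py <<'E'
import numpy as np, cv2
from station import ctrl, cams, hand_in
def save(p,n,scale=1.4):
    im=cv2.cvtColor(p['image'],cv2.COLOR_RGB2BGR)
    cv2.imwrite('pics/'+n,cv2.resize(im,None,fx=scale,fy=scale))
def Tcw(p,obs=None):
    # camera->world
    T=np.eye(4)
    if 'rvec' in p:
        R=cv2.Rodrigues(np.array(p['rvec'],float))[0]; T[:3,:3]=R.T; T[:3,3]=-R.T@np.array(p['tvec'],float).ravel()
    else:
        from scipy.spatial.transform import Rotation as Ro
        W=np.eye(4); W[:3,:3]=Ro.from_euler('xyz',obs['eef_rot']).as_matrix(); W[:3,3]=obs['ee_pos']
        T=W@np.array(p['hand_eye'])
    return T
def cloud(p,obs=None):
    d=p['depth'];v,u=np.mgrid[:d.shape[0],:d.shape[1]]
    P=np.stack([(u-p['cx'])/p['fx']*d,(v-p['cy'])/p['fy']*d,d],-1)
    T=Tcw(p,obs); W=P@T[:3,:3].T+T[:3,3]; W[d<=0]=np.nan
    return W
E
python3 - <<'E'
from h import *
o=ctrl.get_obs();print(o, ctrl.hold_point_z)
for n in ['scene','top','wrist']:
    o=ctrl.get_obs();p=cams.camera(n);save(p,n+'0.png')
    W=cloud(p,o);np.save(n+'0.npy',W)
    print(n,p['fx'],p['cx'],Tcw(p,o).round(3).tolist())
    if n=='wrist':continue
    for t in ['knob_cap','bus_bar','small_bell','large_bell','control','bar_cradle','small_core','large_core','screw_jar','screwdriver']:
        for r in cams.place_of(p,t)[:3]:
            u,v=int(r['at'][0]*560),int(r['at'][1]*420)
            print(t,round(r['p'],2),u,v,W[min(v,419),min(u,559)].round(3))
E
```

```text
pics
{'time_s': 0.0, 'qpos': array([-1.17860674e+00,  3.00476626e-01,  1.52160633e+00, -1.57681110e-05,
        1.32073778e+00, -6.66018820e-02]), 'joint_vel': array([ 0.00089294,  0.00060656, -0.00080966, -0.00021246, -0.00021833,
       -0.00039863]), 'tau': array([-2.34401843e-03, -5.31807911e+01, -3.52739060e+01,  7.07944552e-02,
        2.43287394e-02, -1.14929412e-04]), 'ee_pos': array([ 0.24345948, -0.49286384,  0.20487263]), 'eef_rot': array([-3.14036627e+00, -6.64935402e-05,  4.58795343e-01]), 'force': array([-0.54249387, -0.38894888,  0.27799563]), 'moment': array([-0.04859476, -0.02385846, -0.03633542]), 'grip_width': 0.09397643808477614} -0.0188
scene 473.0205438999107 274.9832875015333 [[-0.208, 0.587, -0.782, 1.339], [0.978, 0.144, -0.152, 0.163], [0.024, -0.797, -0.604, 0.707], [0.0, 0.0, 0.0, 1.0]]
knob_cap 0.84 239 217 [ 0.47  -0.093  0.019]
knob_cap 0.69 197 213 [ 0.556 -0.164  0.081]
knob_cap 0.52 238 254 [ 0.59  -0.063  0.012]
bus_bar 0.64 199 214 [ 0.559 -0.158  0.082]
small_bell 0.72 195 223 [ 0.563 -0.168  0.058]
large_bell 0.73 197 238 [ 0.573 -0.162  0.024]
l
[... 509 characters left out ...]
 -0.123, -0.992, 0.895], [0.0, 0.0, 0.0, 1.0]]
knob_cap 0.84 333 263 [ 0.45  -0.09   0.029]
knob_cap 0.76 368 213 [ 0.537 -0.148  0.089]
knob_cap 0.67 317 199 [ 0.572 -0.064  0.021]
bus_bar 0.71 377 210 [ 0.542 -0.164  0.089]
bus_bar 0.32 369 214 [ 0.535 -0.15   0.089]
large_bell 0.71 372 211 [ 0.54  -0.155  0.091]
control 0.83 226 240 [0.494 0.104 0.069]
small_core 0.64 149 251 [0.476 0.235 0.095]
large_core 0.9 213 164 [0.624 0.121 0.114]
screw_jar 0.71 411 267 [ 0.441 -0.229  0.053]
screwdriver 0.87 344 141 [ 0.692 -0.123 -0.003]
wrist 321.01407806074735 276.9613829339867 [[0.443, -0.873, -0.206, 0.302], [-0.897, -0.431, -0.102, -0.464], [0.001, 0.23, -0.973, 0.383], [0.0, 0.0, 0.0, 1.0]]
```

View pics/scene0.png

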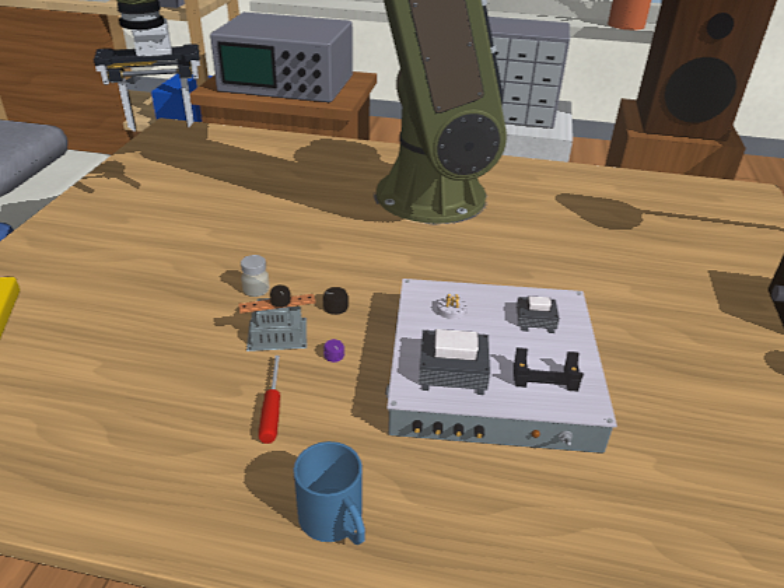

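View pics/top0.png

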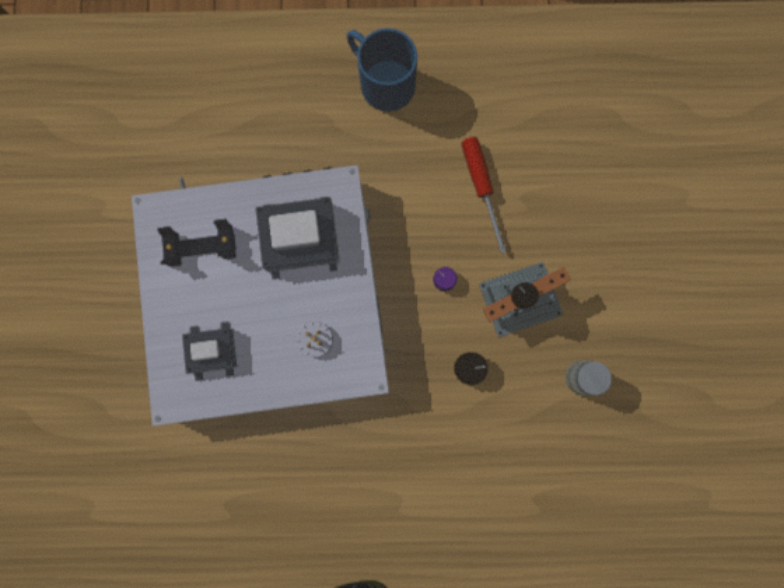

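View pics/wrist0.png

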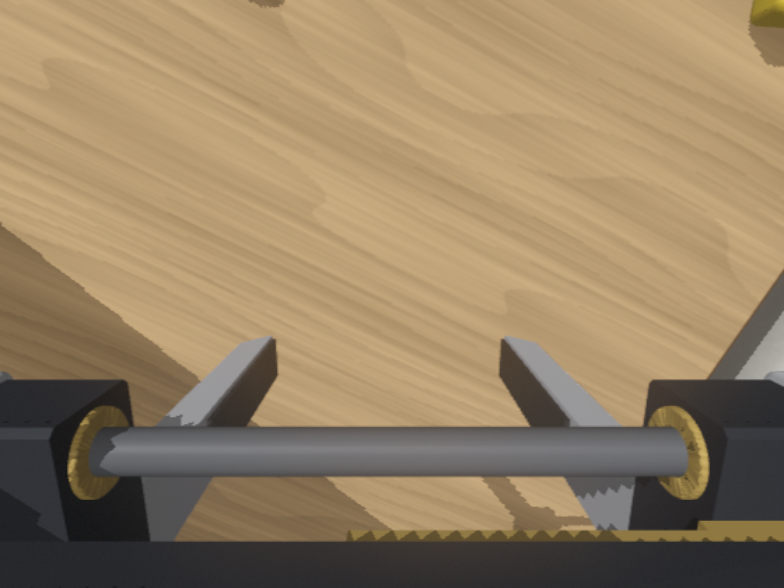

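```bash
python3 - <<'E'
from h import *
W=np.load('top0.npy')
def reg(name,xr,yr,zr):
    m=(W[...,0]>xr[0])&(W[...,0]<xr[1])&(W[...,1]>yr[0])&(W[...,1]<yr[1])&(W[...,2]>zr[0])&(W[...,2]<zr[1])
    P=W[m]
    if len(P)<5: print(name,len(P));return
    r=cv2.minAreaRect(P[:,:2].astype(np.float32)*1000)
    print(name,len(P),'c',np.round(r[0],1),'size',np.round(r[1],1),'ang',round(r[2],1),'z med',np.median(P[:,2]).round(4))
m=(abs(W[...,0]-.45)<.1)&(abs(W[...,1]+.3)<.04);print('desk',np.nanmedian(W[m][:,2]))
p=((.47,.62),(-.24,-.08))
for z in [(.005,.05),(.02,.05),(.056,.064),(.064,.075),(.08,.1)]: reg('pile%s'%(z,),*p,z)
reg('lcore',(.56,.70),(.06,.2),(.085,.1)); reg('lcoil',(.56,.70),(.06,.2),(.105,.14))
reg('score',(.44,.54),(.18,.29),(.075,.085)); reg('scoil',(.44,.54),(.18,.29),(.088,.11))
reg('cr',(.56,.68),(.19,.32),(.066,.12)); reg('ctl',(.44,.54),(.06,.15),(.066,.12)); reg('ctl',(.44,.54),(.06,.15),(.08,.12))
reg('box',(.3,.75),(-.02,.4),(.05,.07))
reg('jar',(.38,.5),(-.3,-.19),(.03,.1));reg('sd',(.58,.8),(-.2,-.05),(.008,.1))
reg('capbig',(.42,.48),(-.12,-.06),(.01,.1));
E
```

```text
desk -0.0007839232380022487
pile(0.005, 0.05) 696 c [ 550.6 -134.6] size [114.4 157.7] ang 28.3 z med 0.0333
pile(0.02, 0.05) 633 c [ 530.8 -142.7] size [ 71.8 152.7] ang 28.3 z med 0.0335
pile(0.056, 0.064) 185 c [ 541.3 -154.1] size [38.1 92.8] ang 18.0 z med 0.061
pile(0.064, 0.075) 534 c [ 543.8 -167.9] size [ 35.6 120.7] ang 20.9 z med 0.0671
pile(0.08, 0.1) 265 c [ 542.3 -160.4] size [30.9 30.7] ang 44.0 z med 0.0884
lcore 1574 c [626.  127.5] size [81.1 96.5] ang 7.2 z med 0.0938
lcoil 843 c [626.1 127.7] size [42.9 60.3] ang 6.6 z med 0.1137
score 712 c [478.9 241.5] size [50.1 61.5] ang 7.3 z med 0.0809
scoil 266 c [478.9 241.5] size [22.1 36.1] ang 6.6 z med 0.0946
cr 657 c [617.1 257.8] size [49.4 88.9] ang 7.2 z med 0.081
ctl 510 c [491.6 107.7] size [43.2 44.8] ang 89.9 z med 0.0712
ctl 49 c [491. 107.] size [17.7 18.1] ang 5.4 z med 0.0862
box 22793 c [555.  183.6] size [304.9 305.7] ang 7.0 z med 0.059
jar 592 c [ 437.  -248.3] size [43.1 44.1] ang 89.8 z med 0.0606
sd 776 c [ 677.1 -125.5] size [148.6 194. ] ang 90.0 z med 0.021
capbig 443 c [451.3 -97.4] size [43.6 43.2] ang 10.3 z med 0.0285
```

Call:
servo_tool:
  rows:
    - [0.037, 0.041, 0.01, 0, 0, 0.12, 1]
    - [0.074, 0.083, 0.02, 0, 0, 0.24, 1]
    - [0.11, 0.124, 0.03, 0, 0, 0.36, 1]
    - [0.148, 0.166, 0.04, 0, 0, 0.48, 1]
    - [0.18, 0.2, 0.05, 0, 0, 0.6, 1]
    - [0.2, 0.24, 0.05, 0, 0, 0.72, 1]
    - [0.22, 0.28, 0.05, 0, 0, 0.84, 1]
    - [0.24, 0.32, 0.05, 0, 0, 0.96, 1]
  newtons: 20

```text
time_s: 1.82
ee_pos: [0.4484, -0.2339, 0.2529]
eef_rot: [3.141, 0.0, 1.425]
force: [1.0, -0.2, -0.5]
grip_width: 0.0941
```

Call:
servo_tool:
  rows:
    - [0.02, 0, 0, 0, 0, 0.12, 0]
    - [0.04, 0, 0, 0, 0, 0.24, 0]
    - [0.05, 0.01, 0, 0, 0, 0.36, 0]
    - [0.05, 0.01, 0, 0, 0, 0.48, 0]
    - [0.05, 0.01, 0, 0, 0, 0.48, 0]
    - [0.05, 0.01, 0, 0, 0, 0.48, 0]
    - [0.05, 0.01, 0, 0, 0, 0.48, 0]
    - [0.05, 0.01, 0, 0, 0, 0.48, 0]

```text
time_s: 2.48
ee_pos: [0.4982, -0.2242, 0.2531]
eef_rot: [3.141, 0.001, 1.901]
force: [0.2, -0.2, 0.6]
grip_width: 0.0477
```

```bash
python3 - <<'E'
from h import *
o=ctrl.get_obs();p=cams.camera('wrist');save(p,'w1.png');np.save('w1.npy',cloud(p,o));print(o['time_s'],o['ee_pos'],o['eef_rot'],o['grip_width'],o['qpos'])
E
```

```text
2.4833 [ 0.49817356 -0.2242271   0.25306998] [3.14071091e+00 5.03887745e-04 1.90111905e+00] 0.047713014637005814 [-4.90130473e-01  2.58691703e-01  1.46271382e+00  3.04857043e-04
  1.41921731e+00 -8.20499308e-01]
```

View pics/w1.png

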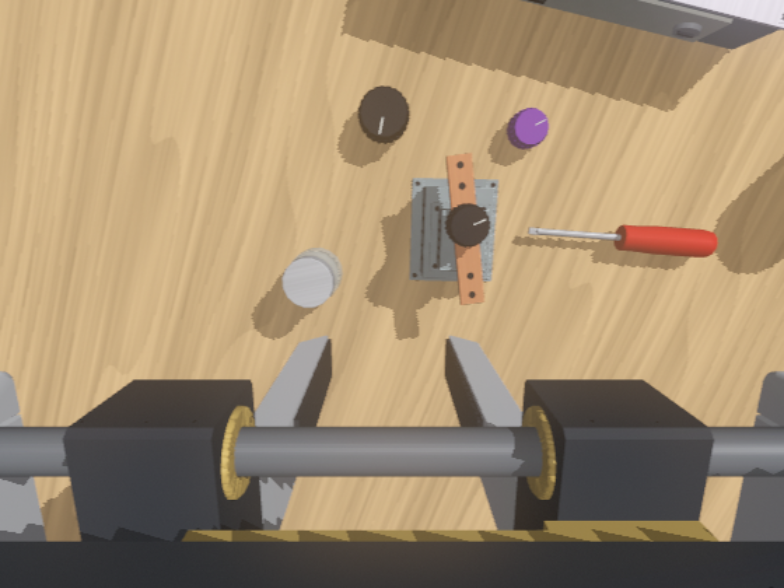

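```bash
cat >> h.py <<'E'
def reg(W,name,xr,yr,zr,mask=None,offs=0):
    m=(W[...,0]>xr[0])&(W[...,0]<xr[1])&(W[...,1]>yr[0])&(W[...,1]<yr[1])&(W[...,2]>zr[0]+offs)&(W[...,2]<zr[1]+offs)
    if mask is not None: m&=mask
    P=W[m]
    if len(P)<5: print(name,len(P));return
    r=cv2.minAreaRect(P[:,:2].astype(np.float32)*1000)
    print(name,len(P),'c',np.round(r[0],1),'size',np.round(r[1],1),'ang',round(r[2],1),'z med',np.median(P[:,2]).round(4))
E
python3 - <<'E'
from h import *
W=np.load('w1.npy');im=cv2.imread('pics/w1.png');im=cv2.resize(im,(560,420),interpolation=cv2.INTER_AREA).astype(int)
cop=(im[...,2]-im[...,0]>45)
p=((.47,.62),(-.24,-.08))
m=(abs(W[...,0]-.5)<.1)&(abs(W[...,1]+.3)<.04);print('desk',np.nanmedian(W[m][:,2]))
reg(W,'bar',*p,(.064,.072),cop)
for z in [(.03,.036),(.058,.0635),(.083,.1)]: reg(W,'pile%s'%(z,),*p,z)
reg(W,'lb',*p,(.001,.005),~cop)
reg(W,'capbig',(.42,.48),(-.12,-.06),(.01,.1))
reg(W,'jar',(.38,.5),(-.3,-.19),(.055,.1))
W0=np.load('top0.npy')
im=cv2.imread('pics/top0.png');im=cv2.resize(im,(560,420),interpolation=cv2.INTER_AREA).astype(int)
reg(W0,'bar top',*p,(.064,.072),(im[...,2]-im[...,0]>45))
reg(W0,'lb top',*p,(.03,.036));reg(W0,'sb top',*p,(.058,.0635))
E
```

```text
desk -0.0012698200959519734
bar 1325 c [ 544. -168.] size [ 20.1 119.7] ang 26.5 z med 0.0666
pile(0.03, 0.036) 1221 c [ 544.3 -172.5] size [60.2 79.7] ang 17.8 z med 0.0329
pile(0.058, 0.0635) 433 c [ 544.8 -172.3] size [ 38. 110.] ang 17.7 z med 0.0606
pile(0.083, 0.1) 702 c [ 541.  -162.7] size [31.5 30.7] ang 61.8 z med 0.0884
lb 323 c [ 535.9 -156.3] size [107.3 138.3] ang 9.7 z med 0.0015
capbig 1147 c [450.  -98.2] size [43.2 44. ] ang 88.2 z med 0.0281
jar 1043 c [ 434.8 -250.9] size [42.2 42.1] ang 41.8 z med 0.0606
bar top 464 c [ 545.7 -166.8] size [ 19.9 120.2] ang 27.0 z med 0.067
lb top 515 c [ 546.1 -171.2] size [59.9 80.5] ang 18.0 z med 0.0334
sb top 170 c [ 541.3 -154.1] size [38.1 92.8] ang 18.0 z med 0.061
```

Call:
servo_tool:
  rows:
    - [0.02, 0.03, -0.01, 0, 0, 0.1, 0]
    - [0.0435, 0.0625, -0.04, 0, 0, 0.137, 0]
    - [0.0435, 0.0625, -0.08, 0, 0, 0.137, 0]
    - [0.0435, 0.0625, -0.12, 0, 0, 0.137, 0]
    - [0.0435, 0.0625, -0.14, 0, 0, 0.137, 0]
    - [0.0435, 0.0625, -0.15, 0, 0, 0.137, 0]
    - [0.0435, 0.0625, -0.15, 0, 0, 0.137, 0]
    - [0.0435, 0.0625, -0.15, 0, 0, 0.137, 0]

```text
time_s: 3.2
ee_pos: [0.5422, -0.1622, 0.1043]
eef_rot: [3.14, 0.001, 2.038]
force: [-0.5, -0.1, 1.5]
grip_width: 0.0468
```

```bash
python3 - <<'E'
from h import *
o=ctrl.get_obs();p=cams.camera('wrist');save(p,'w2.png');W=cloud(p,o);print(o['time_s'],o['ee_pos'],o['eef_rot'],o['grip_width'],o['force'])
reg(W,'cap',(.47,.62),(-.24,-.08),(.083,.095))
E
```

```text
3.2 [ 0.54218866 -0.16215832  0.10434478] [3.13978885e+00 1.48508189e-03 2.03781472e+00] 0.04676175650372853 [-0.45044694 -0.1331823   1.48593276]
cap 1815 c [ 541.1 -161.9] size [31.8 30.4] ang 27.8 z med 0.0885
```

View pics/w2.png

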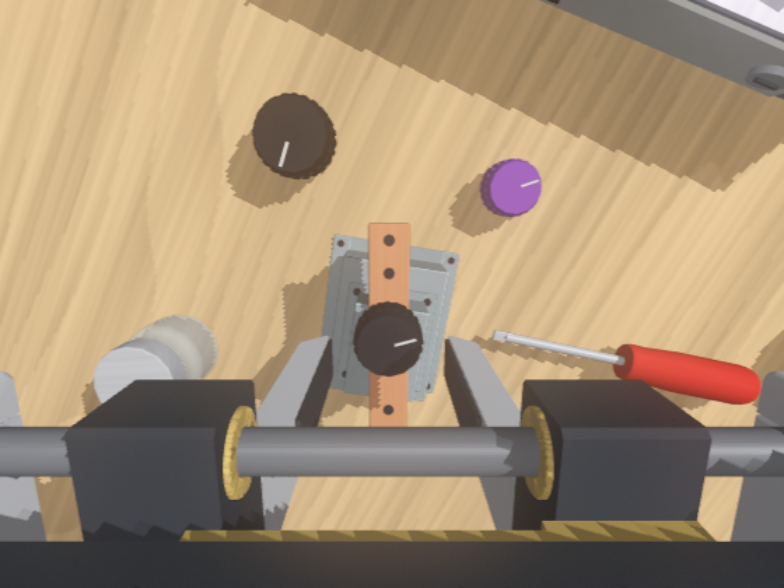

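Call:
servo_tool:
  rows:
    - [-0.0005, 0, -0.02, 0, 0, 0, 0]
    - [-0.0005, 0, -0.03, 0, 0, 0, 0]
    - [-0.0005, 0, -0.034, 0, 0, 0, 0]
    - [-0.0005, 0, -0.034, 0, 0, 0, -1]
    - [-0.0005, 0, -0.034, 0, 0, 0, -1]
    - [-0.0005, 0, -0.034, 0, 0, 0, -1]
    - [-0.0005, 0, -0.034, 0, 0, 0, -1]
    - [-0.0005, 0, -0.034, 0, 0, 0, -1]
  newtons: 20

```text
time_s: 3.92
ee_pos: [0.5424, -0.1624, 0.0719]
eef_rot: [3.138, 0.004, 2.038]
force: [-0.0, -0.0, 5.0]
grip_width: 0.0322
```

Call:
servo_tool:
  rows:
    - [0, 0, 0, 0, 0, 0, -1]
    - [0, 0, 0.02, 0, 0, 0, -1]
    - [0, 0, 0.05, 0, 0, 0, -1]
    - [0, 0, 0.08, 0, 0, 0, -1]
    - [0, 0, 0.1, 0, 0, 0, -1]
    - [0, 0, 0.12, 0, 0, 0, -1]
    - [0, 0, 0.12, 0, 0, 0, -1]
    - [0, 0, 0.12, 0, 0, 0, -1]

```text
time_s: 4.58
ee_pos: [0.5426, -0.1625, 0.1922]
eef_rot: [3.137, 0.005, 2.038]
force: [0.1, 0.0, -0.6]
grip_width: 0.032
```

Call:
servo_tool:
  rows:
    - [-0.005, 0.035, 0.01, 0, 0, 0, -1]
    - [-0.01, 0.07, 0.01, 0, 0, 0, -1]
    - [-0.015, 0.11, 0.01, 0, 0, 0, -1]
    - [-0.02, 0.15, 0.01, 0, 0, 0, -1]
    - [-0.025, 0.18, 0.01, 0, 0, 0, -1]
    - [-0.025, 0.19, 0.01, 0.004, -0.005, 0, -1]
    - [-0.025, 0.19, 0.01, 0.004, -0.005, 0, -1]
    - [-0.025, 0.19, 0.01, 0.004, -0.005, 0, -1]

```text
time_s: 5.25
ee_pos: [0.5175, 0.0271, 0.2012]
eef_rot: [3.132, 0.003, 2.039]
force: [-0.5, -0.6, -0.4]
grip_width: 0.032
```

```bash
python3 - <<'E'
from h import *
o=ctrl.get_obs();p=cams.camera('wrist');save(p,'w3.png');W=cloud(p,o);np.save('w3.npy',W);print(o['time_s'],o['ee_pos'],o['eef_rot'],o['grip_width'],o['force'])
reg(W,'lcore',(.56,.70),(.06,.2),(.085,.1)); reg(W,'lcoil',(.56,.70),(.06,.2),(.105,.14))
reg(W,'score',(.44,.54),(.18,.29),(.075,.085)); reg(W,'scoil',(.44,.54),(.18,.29),(.088,.11))
reg(W,'cr',(.56,.68),(.19,.32),(.066,.12)); reg(W,'ctl',(.44,.54),(.06,.15),(.066,.12)); reg(W,'ctl',(.44,.54),(.06,.15),(.08,.12))
reg(W,'box',(.3,.75),(-.02,.4),(.05,.063))
for q in cams.place_of(p,'control'): print(q)
E
```

```text
5.25 [0.51748075 0.02711278 0.20124512] [3.13204322e+00 2.76171498e-03 2.03863844e+00] 0.03198597959481185 [-0.48720763 -0.64990478 -0.37243439]
lcore 5990 c [624.9 126.3] size [81.7 96.3] ang 7.1 z med 0.0935
lcoil 3847 c [624.7 126.4] size [42.9 60.1] ang 6.7 z med 0.1133
score 233 c [494.7 212.1] size [26.6  7.6] ang 23.3 z med 0.0798
scoil 0
cr 1784 c [617.  249.1] size [48.9 73.9] ang 6.9 z med 0.0806
ctl 1965 c [490.7 106.5] size [44.6 45.3] ang 26.3 z med 0.0706
ctl 176 c [490.6 106.5] size [18.8 18.7] ang 6.7 z med 0.0858
box 57935 c [556.3 162.5] size [305.3 264. ] ang 6.9 z med 0.0586
{'at': [0.5143, 0.2893], 'p': 0.88}
```

View pics/w3.png

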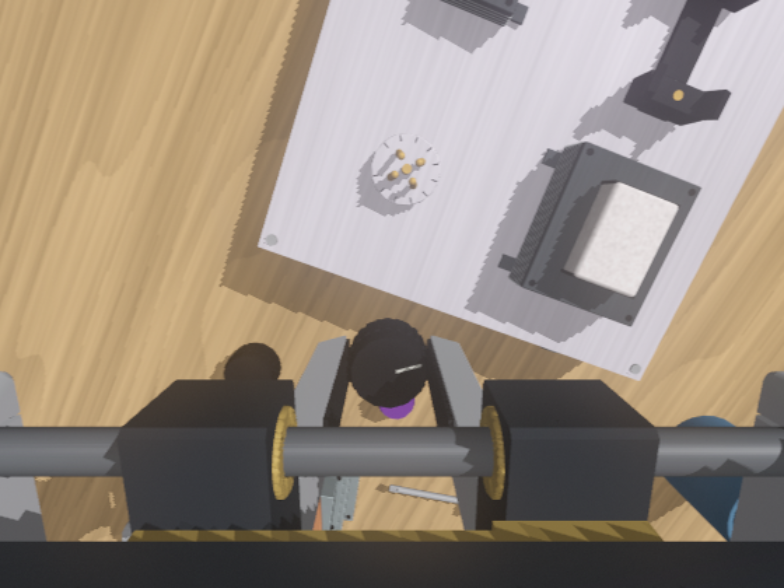

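```bash
cat >> h.py <<'E'
def tilt(o):
    from scipy.spatial.transform import Rotation as Ro
    z=Ro.from_euler('xyz',o['eef_rot']).as_matrix()[:,2]
    return np.cross(z,[0,0,-1]).round(4)
E
python3 - <<'E'
from h import *
o=ctrl.get_obs();print('tilt corr',tilt(o))
W=np.load('w3.npy');reg(W,'held cap',(.49,.545),(.0,.055),(.2,.24))
m=(abs(W[...,0]-.5175)<.05)&(abs(W[...,1]-.027)<.05)&(W[...,2]>.15);im=cv2.resize(cv2.imread('pics/w3.png'),(560,420))
k=m&(im.max(-1)<70);P=W[k];print(len(P),np.percentile(P[:,2],[5,50,95]));t=P[P[:,2]>np.percentile(P[:,2],50)-.003]
print(cv2.minAreaRect((t[:,:2]*1000).astype(np.float32)))
E
```

```text
tilt corr [-0.0018  0.0102  0.    ]
held cap 4306 c [515.2  28. ] size [50.9 31.3] ang 11.2 z med 0.2179
42513 [0.21823198 0.32130996 0.33627477]
((508.0658874511719, 50.88682556152344), (93.2458267211914, 19.036697387695312), 26.724355697631836)
```

```bash
python3 - <<'E'
from h import *
W=np.load('w3.npy');im=cv2.resize(cv2.imread('pics/w3.png'),(560,420),interpolation=cv2.INTER_AREA)
v,u=np.mgrid[:420,:560]
k=(im.max(-1)<70)&(abs(u-277)<30)&(abs(v-258)<35)&(W[...,2]>.21)&(W[...,2]<.23)
P=W[k];print(len(P),np.median(P,0));print(cv2.minAreaRect((P[:,:2]*1000).astype(np.float32)))
print(cv2.minEnclosingCircle((P[:,:2]*1000).astype(np.float32)))
E
```

```text
2505 [0.51517983 0.02910825 0.21774633]
((516.1027221679688, 28.33046531677246), (32.0721435546875, 30.612218856811523), 25.229751586914062)
((516.3370361328125, 27.687366485595703), 17.662843704223633)
```

Call:
servo_tool:
  rows:
    - [-0.01, 0.035, -0.01, 0, 0.01, 0, -1]
    - [-0.0255, 0.078, -0.03, -0.002, 0.01, 0, -1]
    - [-0.0255, 0.078, -0.06, -0.002, 0.01, 0, -1]
    - [-0.0255, 0.078, -0.08, -0.002, 0.01, 0, -1]
    - [-0.0255, 0.078, -0.09, -0.002, 0.01, 0, -1]
    - [-0.0255, 0.078, -0.095, -0.002, 0.01, 0, -1]
    - [-0.0255, 0.078, -0.097, -0.002, 0.01, 0, -1]
    - [-0.0255, 0.078, -0.097, -0.002, 0.01, 0, -1]

```text
time_s: 6.02
ee_pos: [0.4928, 0.1035, 0.1051]
eef_rot: [3.141, 0.001, 2.035]
force: [-0.2, -0.2, -1.1]
grip_width: 0.032
```

```bash
python3 - <<'E'
from h import *
o=ctrl.get_obs();p=cams.camera('wrist');save(p,'w4.png');W=cloud(p,o);print(o['time_s'],o['ee_pos'],tilt(o),o['grip_width'],o['force'])
p=cams.camera('scene');im=p['image'][180:260,280:380];cv2.imwrite('pics/s4.png',cv2.cvtColor(cv2.resize(im,None,fx=7,fy=7),cv2.COLOR_RGB2BGR))
E
```

```text
6.0167 [0.4928322  0.1034608  0.10511798] [0.0001 0.001  0.    ] 0.03198361773460082 [-0.15845782 -0.21411605 -1.11562811]
```

View pics/w4.png

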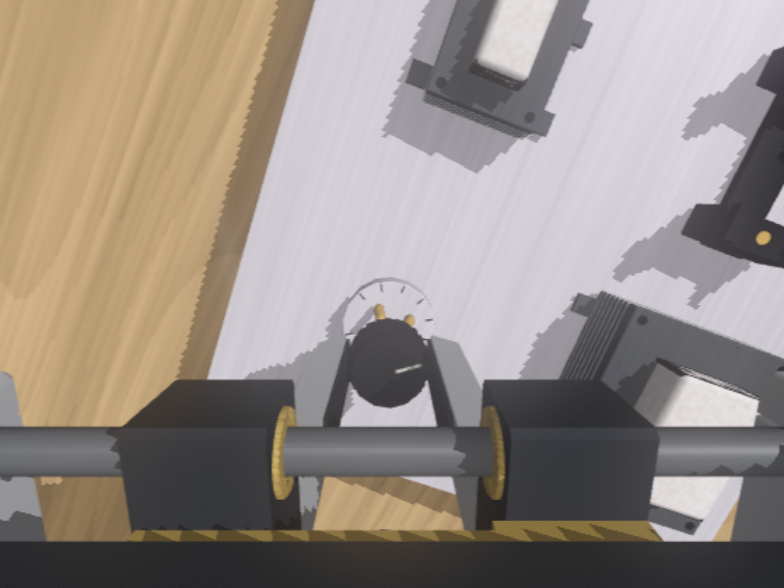

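View pics/s4.png

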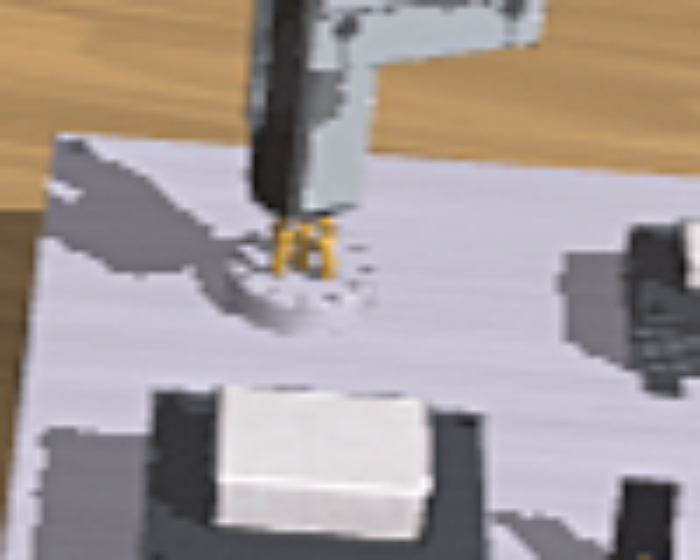

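Call:
servo_tool:
  rows:
    - [-0.001, 0.002, 0, 0, 0.001, 0, -1]
    - [-0.001, 0.002, -0.003, 0, 0.001, 0, -1]
    - [-0.001, 0.002, -0.006, 0, 0.001, 0, -1]
    - [-0.001, 0.002, -0.009, 0, 0.001, 0, -1]
    - [-0.001, 0.002, -0.011, 0, 0.001, 0, -1]
    - [-0.001, 0.002, -0.013, 0, 0.001, 0, -1]
    - [-0.001, 0.002, -0.015, 0, 0.001, 0, -1]
    - [-0.001, 0.002, -0.015, 0, 0.001, 0, -1]

```text
time_s: 6.78
ee_pos: [0.4918, 0.1058, 0.0902]
eef_rot: [3.141, 0.0, 2.036]
force: [1.1, 0.6, -0.2]
grip_width: 0.0319
```

```bash
python3 - <<'E'
from h import *
o=ctrl.get_obs();p=cams.camera('wrist');save(p,'w5.png');W=cloud(p,o);print(o['time_s'],o['ee_pos'],tilt(o),o['grip_width'],o['force'])
p=cams.camera('scene');im=p['image'][180:260,280:380];cv2.imwrite('pics/s5.png',cv2.cvtColor(cv2.resize(im,None,fx=7,fy=7),cv2.COLOR_RGB2BGR))
E
```

```text
6.7833 [0.49175401 0.10575674 0.09015549] [0.0001 0.0002 0.    ] 0.0318928958157274 [ 1.07844515  0.61309081 -0.21560388]
```

View pics/s5.png

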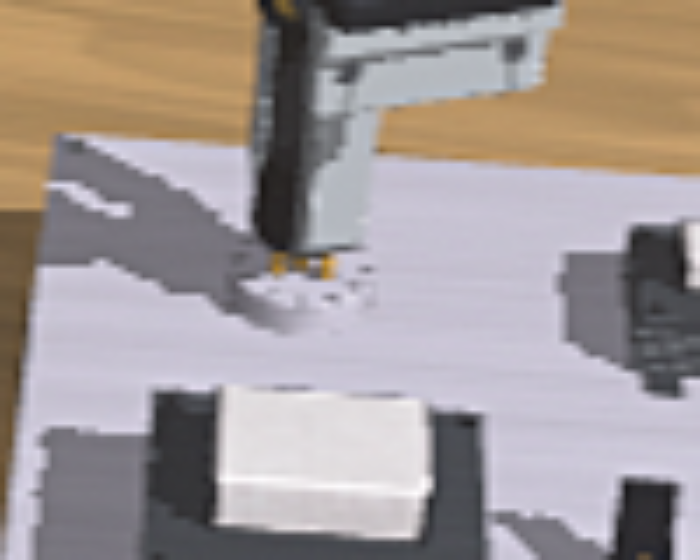

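Call:
servo_tool:
  rows:
    - [0, 0, -0.002, 0, 0, 0, -1]
    - [0, 0, -0.004, 0, 0, 0, -1]
    - [0, 0, -0.005, 0, 0, 0, -1]
    - [0, 0, -0.006, 0, 0, 0, -1]
    - [0, 0, -0.007, 0, 0, 0, -1]
    - [0, 0, -0.008, 0, 0, 0, -1]
    - [0, 0, -0.009, 0, 0, 0, -1]
    - [0, 0, -0.009, 0, 0, 0, -1]

```text
time_s: 7.55
ee_pos: [0.4918, 0.106, 0.0814]
eef_rot: [3.141, -0.0, 2.036]
force: [0.4, 3.1, -1.5]
grip_width: 0.0324
```

Call:
servo_tool:
  rows:
    - [0, 0, -0.0005, 0, 0, 0, -1]
    - [0, 0, -0.001, 0, 0, 0, -1]
    - [0, 0, -0.0015, 0, 0, 0, -1]
    - [0, 0, -0.002, 0, 0, 0, -1]
    - [0, 0, -0.0025, 0, 0, 0, -1]
    - [0, 0, -0.003, 0, 0, 0, -1]
    - [0, 0, -0.0035, 0, 0, 0, -1]
    - [0, 0, -0.0035, 0, 0, 0, -1]

```text
time_s: 8.22
ee_pos: [0.4918, 0.106, 0.0778]
eef_rot: [3.141, -0.0, 2.036]
force: [-0.2, 3.5, 2.0]
grip_width: 0.0322
```

```bash
python3 - <<'E'
from h import *
o=ctrl.get_obs();p=cams.camera('wrist');save(p,'w6.png');W=cloud(p,o);print(o['time_s'],o['ee_pos'],tilt(o),o['grip_width'],o['force'])
im=cv2.resize(cv2.imread('pics/w6.png'),(560,420),interpolation=cv2.INTER_AREA)
v,u=np.mgrid[:420,:560]
k=(im.max(-1)<70)&(abs(u-277)<30)&(abs(v-258)<35)&(W[...,2]>.08)&(W[...,2]<.11)
P=W[k];print(len(P),np.median(P,0));print(cv2.minAreaRect((P[:,:2]*1000).astype(np.float32)))
p=cams.camera('scene');im=p['image'][180:260,280:380];cv2.imwrite('pics/s6.png',cv2.cvtColor(cv2.resize(im,None,fx=7,fy=7),cv2.COLOR_RGB2BGR))
E
```

```text
8.2167 [0.49182401 0.10601584 0.07775737] [-0.0004  0.0006  0.    ] 0.03221470191135424 [-0.1547531   3.46474272  2.04573435]
965 [0.49458113 0.10055585 0.09434185]
((493.334716796875, 100.77776336669922), (32.149776458740234, 17.353729248046875), 21.084596633911133)
```

View pics/w6.png

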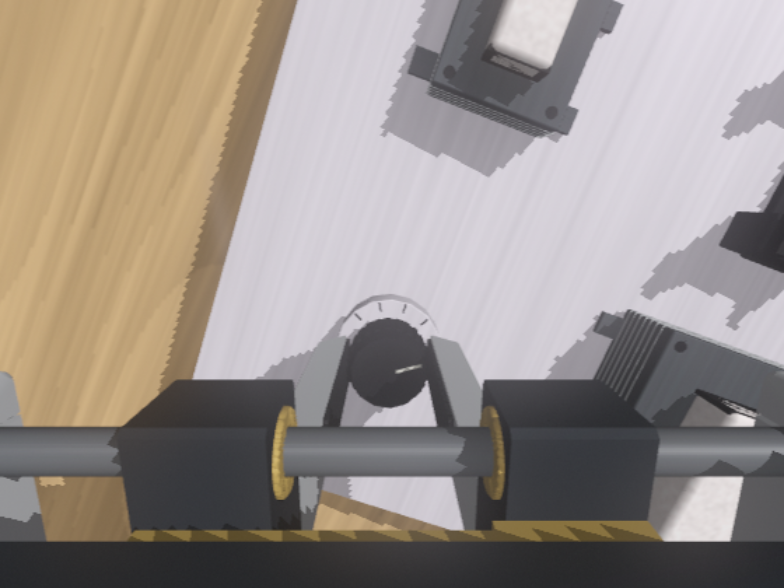

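View pics/s6.png

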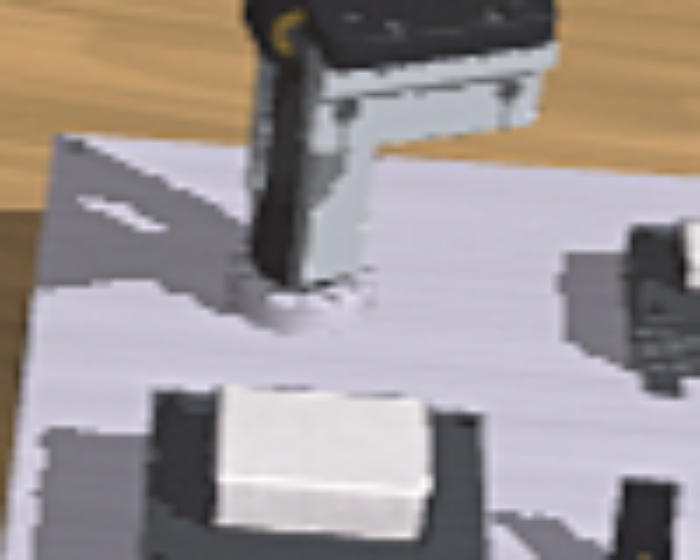

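Call:
servo_tool:
  rows:
    - [0, 0, -0.0005, 0, 0, 0, -1]
    - [0, 0, -0.001, 0, 0, 0, -1]
    - [0, 0, -0.0015, 0, 0, 0, -1]
    - [0, 0, -0.002, 0, 0, 0, -1]
    - [0, 0, -0.0022, 0, 0, 0, -1]
    - [0, 0, -0.0024, 0, 0, 0, -1]
    - [0, 0, -0.0025, 0, 0, 0, -1]
    - [0, 0, -0.0025, 0, 0, 0, -1]

```text
time_s: 8.98
ee_pos: [0.4918, 0.1061, 0.0758]
eef_rot: [3.141, -0.0, 2.036]
force: [-5.5, 3.6, 12.5]
grip_width: 0.0322
```

Call:
servo_tool:
  rows:
    - [0, 0, -0.0006, 0, 0, 0, -1]
    - [0, 0, -0.0006, 0, 0, 0, -1]
    - [0, 0, 0, 0, 0, 0, 0]
    - [0, 0, 0, 0, 0, 0, 0]
    - [0, 0, 0, 0, 0, 0, 0]
    - [0, 0, 0.02, 0, 0, 0, 0]
    - [0, 0, 0.05, 0, 0, 0, 0]
    - [0, 0, 0.08, 0, 0, 0, 0]

```text
time_s: 9.65
ee_pos: [0.4912, 0.1058, 0.1561]
eef_rot: [-3.14, -0.001, 2.036]
force: [0.3, -0.3, 0.3]
grip_width: 0.0473
```

Call:
servo_tool:
  rows:
    - [0.01, -0.03, 0.02, 0, 0, 0, 0]
    - [0.02, -0.06, 0.04, 0, 0, 0, 0]
    - [0.02, -0.08, 0.05, 0, 0, 0, 0]
    - [0.02, -0.08, 0.05, 0, 0, 0, 0]
    - [0.02, -0.08, 0.05, 0, 0, 0, 0]
    - [0.02, -0.08, 0.05, 0, 0, 0, 0]
    - [0.02, -0.08, 0.05, 0, 0, 0, 0]
    - [0.02, -0.08, 0.05, 0, 0, 0, 0]

```text
time_s: 10.32
ee_pos: [0.5109, 0.0266, 0.2053]
eef_rot: [-3.139, -0.001, 2.037]
force: [-0.3, -0.0, -0.6]
grip_width: 0.047
```

```bash
python3 - <<'E'
from h import *
o=ctrl.get_obs();p=cams.camera('wrist');save(p,'w7.png');W=cloud(p,o);np.save('w7.npy',W);print(o['time_s'],o['ee_pos'],tilt(o),o['grip_width'],o['force'])
reg(W,'cap',(.46,.53),(.07,.14),(.088,.1));reg(W,'ped',(.46,.53),(.07,.14),(.066,.075))
reg(W,'deck',(.4,.53),(.07,.2),(.05,.065))
E
```

```text
10.3167 [0.51089387 0.02663263 0.20534892] [ 0.0001 -0.0029  0.    ] 0.04699973143900069 [-0.31172135 -0.00590088 -0.64030355]
cap 1024 c [490.7 106.2] size [30.1 31.4] ang 27.2 z med 0.0925
ped 822 c [490.4 106.4] size [45.  44.9] ang 14.4 z med 0.0705
deck 16771 c [465.4 135. ] size [129.2 130. ] ang 0.0 z med 0.0586
```

View pics/w7.png

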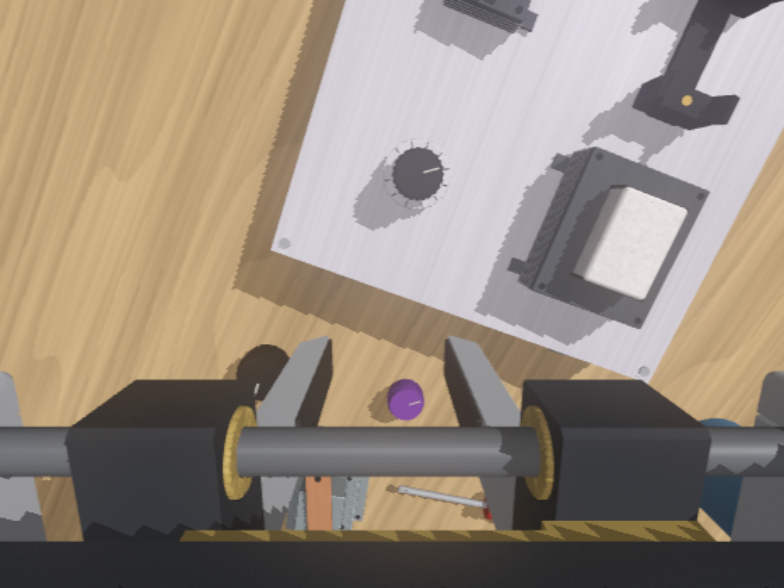

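Call:
servo_tool:
  rows:
    - [0.006, -0.04, 0, 0, -0.003, 0, 0]
    - [0.012, -0.08, 0, 0, -0.003, 0, 0]
    - [0.02, -0.12, 0, 0, -0.003, 0, 0]
    - [0.03, -0.16, -0.02, 0, -0.003, 0, -0.2]
    - [0.034, -0.19, -0.05, 0, -0.003, 0, -0.2]
    - [0.034, -0.194, -0.08, 0, -0.003, 0, -0.2]
    - [0.034, -0.194, -0.09, 0, -0.003, 0, -0.2]
    - [0.034, -0.194, -0.09, 0, -0.003, 0, -0.2]

```text
time_s: 11.03
ee_pos: [0.5437, -0.1665, 0.1128]
eef_rot: [-3.138, -0.004, 2.037]
force: [0.1, 0.4, 0.2]
grip_width: 0.0379
```

```bash
python3 - <<'E'
from h import *
o=ctrl.get_obs();p=cams.camera('wrist');save(p,'w8.png');W=cloud(p,o);print(o['time_s'],o['ee_pos'],o['eef_rot'],tilt(o),o['grip_width'],o['force'])
im=cv2.resize(cv2.imread('pics/w8.png'),(560,420),interpolation=cv2.INTER_AREA).astype(int);cop=(im[...,2]-im[...,0]>45)
q=((.47,.62),(-.24,-.08))
reg(W,'bar',*q,(.062,.072),cop);reg(W,'lb',*q,(.03,.036));reg(W,'sb',*q,(.058,.063))
p=cams.camera('top');W=cloud(p);save(p,'t8.png');im=cv2.cvtColor(p['image'],cv2.COLOR_RGB2BGR).astype(int);cop=(im[...,2]-im[...,0]>45)
reg(W,'bar top',*q,(.062,.072),cop)
E
```

```text
11.0333 [ 0.54365947 -0.16652928  0.11278891] [-3.13827717 -0.00393596  2.03655733] [-0.002  -0.0047 -0.    ] 0.0379104306303204 [0.13587634 0.44052878 0.23396001]
bar 3993 c [ 543.4 -165.8] size [ 19.7 115.1] ang 26.6 z med 0.0666
lb 2233 c [ 544.5 -172.3] size [60.2 80.1] ang 17.8 z med 0.033
sb 1461 c [ 546.1 -175.3] size [38.1 50.1] ang 18.0 z med 0.0606
bar top 215 c [ 528.6 -133.8] size [19.3 45.9] ang 25.5 z med 0.0669
```

View pics/w8.png

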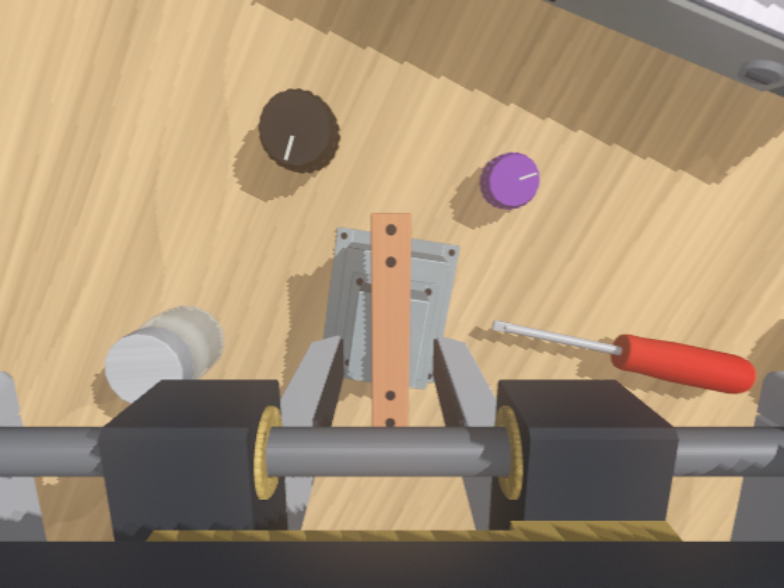

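Call:
servo_tool:
  rows:
    - [0.001, -0.0015, -0.02, -0.002, -0.005, 0, -0.2]
    - [0.001, -0.0015, -0.04, -0.002, -0.005, 0, -0.2]
    - [0.001, -0.0015, -0.047, -0.002, -0.005, 0, -0.2]
    - [0.001, -0.0015, -0.049, -0.002, -0.005, 0, -0.2]
    - [0.001, -0.0015, -0.049, -0.002, -0.005, 0, -1]
    - [0.001, -0.0015, -0.049, -0.002, -0.005, 0, -1]
    - [0.001, -0.0015, -0.049, -0.002, -0.005, 0, -1]
    - [0.001, -0.0015, -0.049, -0.002, -0.005, 0, -1]
  newtons: 30

```text
time_s: 11.8
ee_pos: [0.5469, -0.168, 0.0688]
eef_rot: [3.136, 0.006, 2.038]
force: [-0.1, 0.0, -0.1]
grip_width: 0.0144
```

Call:
servo_tool:
  rows:
    - [0, 0, 0, 0, 0, 0, -1]
    - [0, 0, 0.01, 0, 0, 0, -1]
    - [0, 0, 0.03, 0, 0, 0, -1]
    - [0, 0, 0.05, 0, 0, 0, -1]
    - [0, 0, 0.07, 0, 0, 0, -1]
    - [0, 0, 0.08, 0, 0, 0, -1]
    - [0, 0, 0.08, 0, 0, 0, -1]
    - [0, 0, 0.08, 0, 0, 0, -1]

```text
time_s: 12.47
ee_pos: [0.5469, -0.1679, 0.1487]
eef_rot: [3.136, 0.006, 2.038]
force: [-1.1, -0.2, -0.2]
grip_width: 0.0003
```

```bash
python3 - <<'E'
from h import *
o=ctrl.get_obs();p=cams.camera('wrist');save(p,'w9.png');W=cloud(p,o);np.save('w9.npy',W);print(o['time_s'],o['ee_pos'],o['eef_rot'],tilt(o),o['grip_width'],o['force'])
im=cv2.resize(cv2.imread('pics/w9.png'),(560,420),interpolation=cv2.INTER_AREA).astype(int);cop=(im[...,2]-im[...,0]>45)
q=((.47,.62),(-.24,-.08))
reg(W,'bar',*q,(.12,.18),cop);reg(W,'lb',*q,(.03,.036));reg(W,'sb',*q,(.058,.063))
E
```

```text
12.4667 [ 0.54690347 -0.16794797  0.14874874] [3.13578962 0.00610832 2.0381328 ] [0.0028 0.0079 0.    ] 0.00033805163279597623 [-1.05737973 -0.24236446 -0.22199127]
bar 19 c [ 540.  -161.8] size [7.1 0.7] ang 19.5 z med 0.1575
lb 1901 c [ 544.3 -172.3] size [60.2 79.7] ang 18.0 z med 0.033
sb 1001 c [ 546.  -175.3] size [38.  50.1] ang 18.1 z med 0.0605
```

View pics/w9.png

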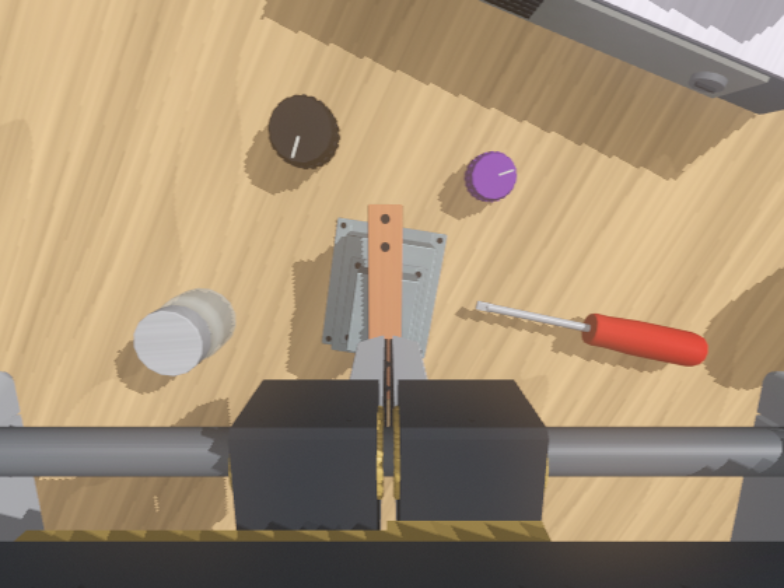

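Call:
servo_tool:
  rows:
    - [-0.0024, 0, 0, 0.003, 0.008, 0, -0.2]
    - [-0.0024, 0, 0, 0.003, 0.008, 0, -0.2]
    - [-0.0024, 0, 0, 0.003, 0.008, 0, -0.2]
    - [-0.0024, 0, -0.02, 0.003, 0.008, 0, -0.2]
    - [-0.0024, 0, -0.05, 0.003, 0.008, 0, -0.2]
    - [-0.0024, 0, -0.075, 0.003, 0.008, 0, -0.2]
    - [-0.0024, 0, -0.083, 0.003, 0.008, 0, -0.2]
    - [-0.0024, 0, -0.083, 0.003, 0.008, 0, -0.2]

```text
time_s: 13.18
ee_pos: [0.5437, -0.1676, 0.0638]
eef_rot: [-3.139, -0.003, 2.038]
force: [0.1, -0.3, 0.4]
grip_width: 0.0376
```

Call:
servo_tool:
  rows:
    - [0, 0, 0, 0, 0, 0, -0.2]
    - [0, 0, 0, 0, 0, 0, -0.2]
    - [0, 0, 0, 0, 0, 0, -0.2]
    - [0, 0, 0, 0, 0, 0, -0.2]
    - [0, 0, 0, 0, 0, 0, -0.2]
    - [0, 0, 0, 0, 0, 0, -0.2]
    - [0, 0, 0, 0, 0, 0, -0.2]
    - [0, 0, 0, 0, 0, 0, -0.2]

```text
time_s: 13.85
ee_pos: [0.5438, -0.1676, 0.0639]
eef_rot: [-3.139, -0.003, 2.038]
force: [-0.3, 0.8, 1.2]
grip_width: 0.0375
```

```bash
python3 - <<'E'
from h import *
o=ctrl.get_obs();p=cams.camera('wrist');save(p,'w10.png');print(o['time_s'],o['ee_pos'],o['eef_rot'],tilt(o),o['grip_width'],o['force'])
p=cams.camera('scene');im=p['image'][180:260,150:250];cv2.imwrite('pics/s10.png',cv2.cvtColor(cv2.resize(im,None,fx=7,fy=7),cv2.COLOR_RGB2BGR))
E
```

```text
13.85 [ 0.54376872 -0.16760267  0.0638708 ] [-3.13929184e+00 -2.87660122e-03  2.03818289e+00] [-0.0015 -0.0034 -0.    ] 0.03751463699012326 [-0.33464425  0.80397885  1.17669999]
```

View pics/w10.png

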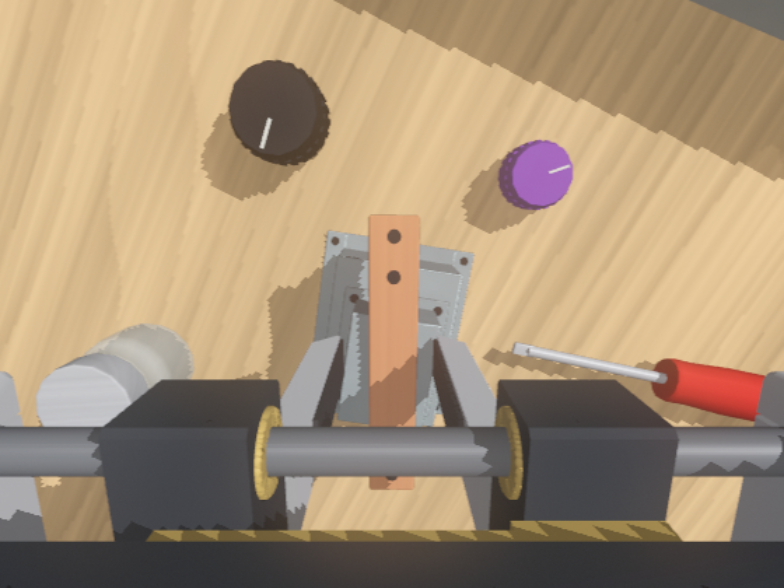

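View pics/s10.png

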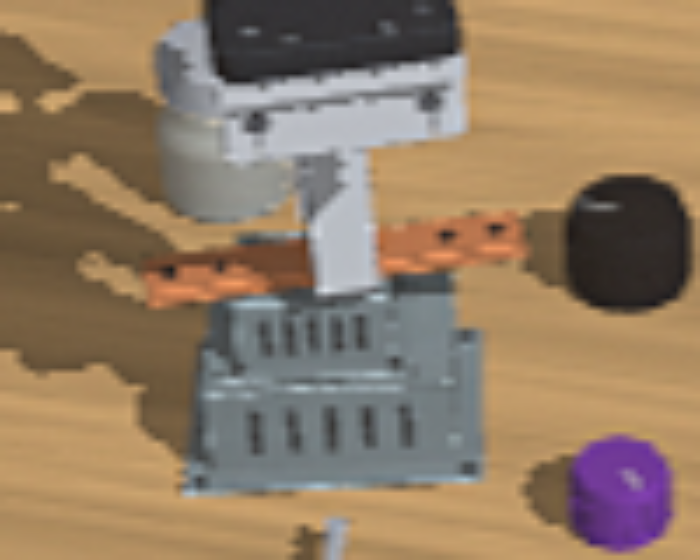

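Call:
servo_tool:
  rows:
    - [0.0005, 0, 0, -0.0015, -0.0035, 0, -0.4]
    - [0.0005, 0, 0, -0.0015, -0.0035, 0, -0.5]
    - [0.0005, 0, 0, -0.0015, -0.0035, 0, -0.55]
    - [0.0005, 0, 0, -0.0015, -0.0035, 0, -0.58]
    - [0.0005, 0, 0, -0.0015, -0.0035, 0, -0.62]
    - [0.0005, 0, 0, -0.0015, -0.0035, 0, -0.66]
    - [0.0005, 0, 0, -0.0015, -0.0035, 0, -0.7]
    - [0.0005, 0, 0, -0.0015, -0.0035, 0, -0.7]
  newtons: 8

```text
time_s: 14.62
ee_pos: [0.5443, -0.1675, 0.0638]
eef_rot: [3.141, -0.0, 2.038]
force: [-0.1, -0.1, 0.2]
grip_width: 0.0199
```

Call:
servo_tool:
  rows:
    - [0, 0, 0, 0, 0, 0, -0.8]
    - [0, 0, 0, 0, 0, 0, -0.8]
    - [0, 0, 0.002, 0, 0, 0, -0.8]
    - [0, 0, 0.006, 0, 0, 0, -0.8]
    - [0, 0, 0.012, 0, 0, 0, -0.8]
    - [0, 0, 0.02, 0, 0, 0, -0.8]
    - [0, 0, 0.03, 0, 0, 0, -0.8]
    - [0, 0, 0.03, 0, 0, 0, -0.8]
  newtons: 12

```text
time_s: 15.28
ee_pos: [0.5452, -0.1679, 0.0965]
eef_rot: [3.139, 0.003, 2.038]
force: [1.2, -0.4, -1.0]
grip_width: 0.02
```

```bash
python3 - <<'E'
from h import *
o=ctrl.get_obs();p=cams.camera('wrist');save(p,'w11.png');W=cloud(p,o);print(o['time_s'],o['ee_pos'],o['eef_rot'],tilt(o),o['grip_width'],o['force'])
im=cv2.resize(cv2.imread('pics/w11.png'),(560,420),interpolation=cv2.INTER_AREA).astype(int);cop=(im[...,2]-im[...,0]>45)
q=((.47,.62),(-.24,-.08))
reg(W,'bar',*q,(.075,.12),cop);
p=cams.camera('scene');im=p['image'][160:260,150:275];cv2.imwrite('pics/s11.png',cv2.cvtColor(cv2.resize(im,None,fx=6,fy=6),cv2.COLOR_RGB2BGR))
E
```

```text
15.2833 [ 0.54523363 -0.16793796  0.09645917] [3.13913625e+00 2.50016439e-03 2.03817302e+00] [0.0011 0.0033 0.    ] 0.019956351053363176 [ 1.15761488 -0.43983508 -1.03812949]
bar 5426 c [ 545.1 -169.1] size [ 20.2 120.6] ang 26.8 z med 0.0992
```

View pics/w11.png

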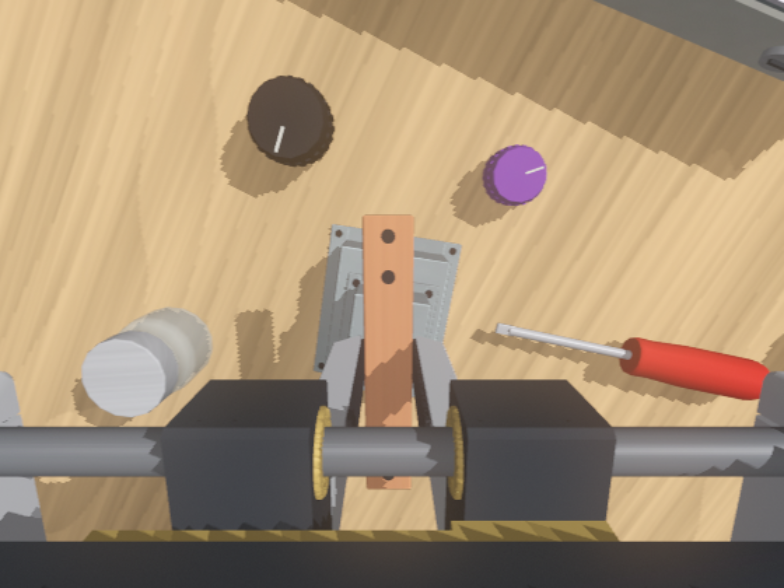

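View pics/s11.png

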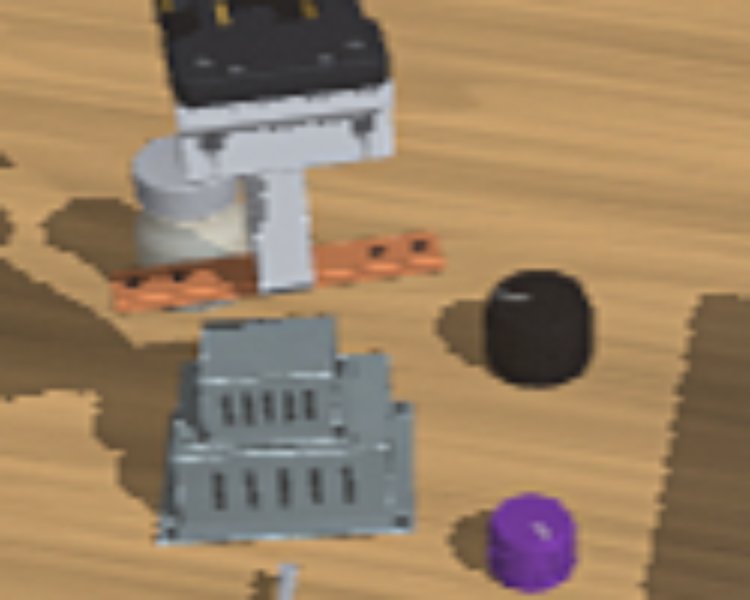

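Call:
servo_tool:
  rows:
    - [0, 0.01, 0.03, 0, 0.003, -0.05, -0.8]
    - [0.01, 0.03, 0.06, 0, 0.003, -0.1, -0.8]
    - [0.02, 0.07, 0.08, 0, 0.003, -0.15, -0.8]
    - [0.03, 0.11, 0.09, 0, 0.003, -0.2, -0.8]
    - [0.04, 0.15, 0.09, 0, 0.003, -0.25, -0.8]
    - [0.05, 0.19, 0.09, 0, 0.003, -0.3, -0.8]
    - [0.06, 0.22, 0.09, 0, 0.003, -0.341, -0.8]
    - [0.07, 0.25, 0.09, 0, 0.003, -0.341, -0.8]
  newtons: 10

```text
time_s: 16.05
ee_pos: [0.6145, 0.0849, 0.1842]
eef_rot: [-3.139, -0.0, 1.695]
force: [1.2, 0.9, -1.4]
grip_width: 0.0198
```

Call:
servo_tool:
  rows:
    - [0, 0.03, 0, 0, 0, 0, -0.8]
    - [0, 0.06, 0, 0, 0, 0, -0.8]
    - [0, 0.08, 0, 0, 0, 0, -0.8]
    - [0, 0.08, 0, 0, 0, 0, -0.8]
    - [0, 0.08, 0, 0, 0, 0, -0.8]
    - [0, 0.08, 0, 0, 0, 0, -0.8]
    - [0, 0.08, 0, 0, 0, 0, -0.8]
    - [0, 0.08, 0, 0, 0, 0, -0.8]

```text
time_s: 16.72
ee_pos: [0.6147, 0.1637, 0.1842]
eef_rot: [-3.139, -0.0, 1.694]
force: [0.6, 0.4, -1.1]
grip_width: 0.0196
```

```bash
python3 - <<'E'
from h import *
o=ctrl.get_obs();p=cams.camera('wrist');save(p,'w12.png');W=cloud(p,o);np.save('w12.npy',W);print(o['time_s'],o['ee_pos'],o['eef_rot'],tilt(o),o['grip_width'],o['force'])
im=cv2.resize(cv2.imread('pics/w12.png'),(560,420),interpolation=cv2.INTER_AREA).astype(int);cop=(im[...,2]-im[...,0]>45)
x,y,z=o['ee_pos'];q=((x-.08,x+.08),(y-.08,y+.08))
reg(W,'bar',*q,(z-.01,z+.02),cop);
reg(W,'lcore',(.56,.70),(.06,.2),(.085,.1)); reg(W,'lcoil',(.56,.70),(.06,.2),(.105,.14))
reg(W,'score',(.44,.54),(.18,.29),(.075,.085)); reg(W,'scoil',(.44,.54),(.18,.29),(.088,.11))
reg(W,'cr',(.56,.68),(.19,.32),(.066,.12));reg(W,'cr hi',(.56,.68),(.19,.32),(.086,.12))
E
```

```text
16.7167 [0.61467021 0.16374927 0.18419384] [-3.13923863e+00 -7.74210669e-05  1.69402177e+00] [ 0.0002 -0.0023  0.    ] 0.019566153747360687 [ 0.61456477  0.40702726 -1.05149767]
bar 5280 c [614.2 162.5] size [ 19.9 120.6] ang 6.8 z med 0.1869
lcore 2188 c [624.8 129. ] size [80.1 91.6] ang 7.0 z med 0.0936
lcoil 219 c [637.1 128.3] size [13.6 60.5] ang 3.2 z med 0.1131
score 3163 c [478.4 240.6] size [51.3 59.2] ang 7.0 z med 0.0805
scoil 1383 c [478.5 240.6] size [22.7 35.5] ang 6.2 z med 0.0942
cr 2415 c [615.8 257.2] size [48.4 88.3] ang 7.1 z med 0.0812
cr hi 754 c [615.8 257.3] size [48.4 88.2] ang 7.1 z med 0.0917
```

View pics/w12.png

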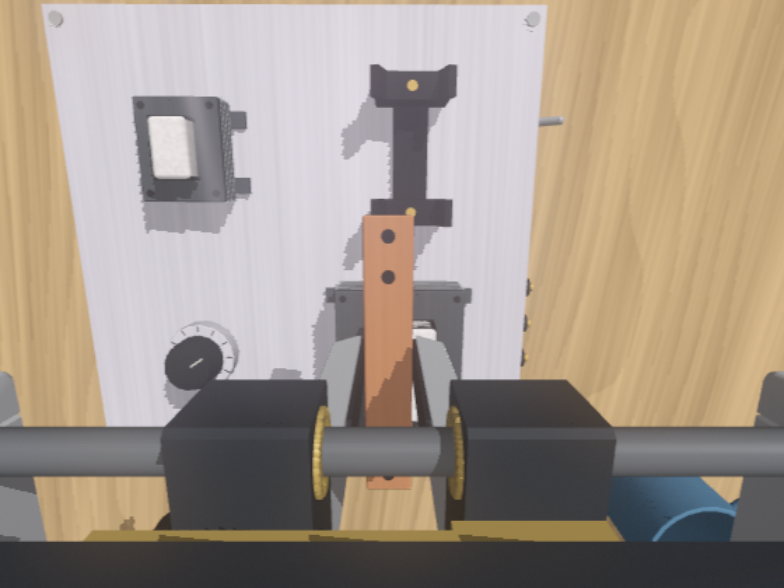

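Call:
servo_tool:
  rows:
    - [0.001, 0.03, 0, 0, -0.002, 0.004, -0.8]
    - [0.002, 0.06, 0, 0, -0.002, 0.004, -0.8]
    - [0.002, 0.085, 0, 0, -0.002, 0.004, -0.8]
    - [0.002, 0.0945, -0.01, 0, -0.002, 0.004, -0.8]
    - [0.002, 0.0945, -0.03, 0, -0.002, 0.004, -0.8]
    - [0.002, 0.0945, -0.05, 0, -0.002, 0.004, -0.8]
    - [0.002, 0.0945, -0.07, 0, -0.002, 0.004, -0.8]
    - [0.002, 0.0945, -0.075, 0, -0.002, 0.004, -0.8]

```text
time_s: 17.43
ee_pos: [0.6154, 0.257, 0.1052]
eef_rot: [-3.136, 0.001, 1.697]
force: [-0.6, -0.2, -1.4]
grip_width: 0.0195
```

```bash
python3 - <<'E'
from h import *
o=ctrl.get_obs();p=cams.camera('wrist');save(p,'w13.png');W=cloud(p,o);print(o['time_s'],o['ee_pos'],o['eef_rot'],tilt(o),o['grip_width'],o['force'])
im=cv2.resize(cv2.imread('pics/w13.png'),(560,420),interpolation=cv2.INTER_AREA).astype(int);cop=(im[...,2]-im[...,0]>45)
x,y,z=o['ee_pos'];q=((x-.08,x+.08),(y-.08,y+.08))
reg(W,'bar',*q,(z-.01,z+.02),cop);
E
```

```text
17.4333 [0.61543212 0.25703443 0.10521942] [-3.13624381e+00  1.39560183e-03  1.69746055e+00] [ 0.0021 -0.0051  0.    ] 0.019451491233195194 [-0.64691021 -0.20295767 -1.39321161]
bar 5241 c [614.9 256. ] size [ 19.8 119.3] ang 7.0 z med 0.1079
```

View pics/w13.png

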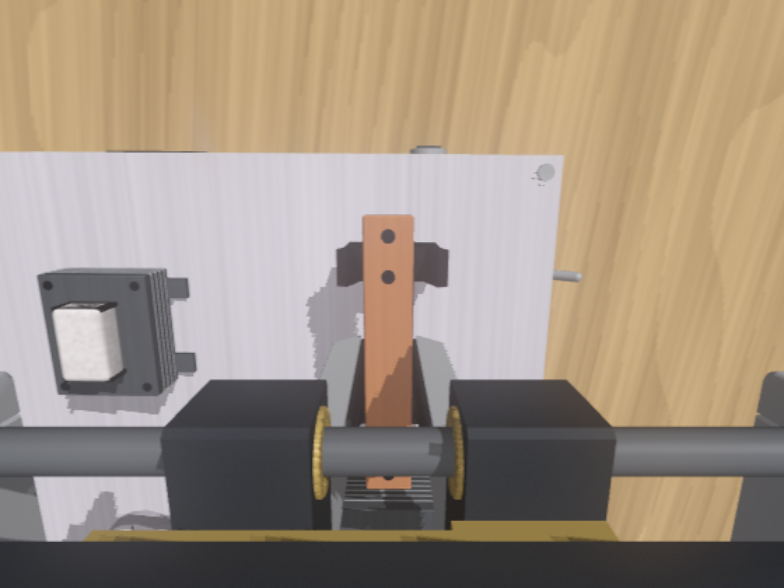

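Call:
servo_tool:
  rows:
    - [0.001, 0.001, -0.003, 0.002, -0.005, 0, -0.8]
    - [0.001, 0.001, -0.007, 0.002, -0.005, 0, -0.8]
    - [0.001, 0.001, -0.012, 0.002, -0.005, 0, -0.8]
    - [0.001, 0.001, -0.016, 0.002, -0.005, 0, -0.8]
    - [0.001, 0.001, -0.019, 0.002, -0.005, 0, -0.8]
    - [0.001, 0.001, -0.021, 0.002, -0.005, 0, -0.8]
    - [0.001, 0.001, -0.021, 0.002, -0.005, 0, -0.8]
    - [0.001, 0.001, -0.021, 0.002, -0.005, 0, -0.8]

```text
time_s: 18.15
ee_pos: [0.6167, 0.2582, 0.0852]
eef_rot: [3.141, -0.0, 1.697]
force: [-0.6, -1.1, -0.7]
grip_width: 0.0199
```

Call:
servo_tool:
  rows:
    - [0, 0, 0, 0, 0, 0, -0.5]
    - [0, 0, 0, 0, 0, 0, -0.4]
    - [0, 0, 0, 0, 0, 0, -0.3]
    - [0, 0, 0, 0, 0, 0, -0.2]
    - [0, 0, 0.01, 0, 0, 0, -0.2]
    - [0, 0, 0.03, 0, 0, 0, -0.2]
    - [0, 0, 0.06, 0, 0, 0, -0.2]
    - [0, -0.02, 0.09, 0, 0, 0, 0]

```text
time_s: 18.82
ee_pos: [0.616, 0.2403, 0.1765]
eef_rot: [-3.141, -0.001, 1.7]
force: [-0.5, -0.3, 0.4]
grip_width: 0.0416
```

Call:
servo_tool:
  rows:
    - [0, -0.02, 0.02, 0, 0, 0, 0]
    - [0, -0.05, 0.02, 0, 0, 0, 0]
    - [0, -0.09, 0.02, 0, 0, 0, 0]
    - [0, -0.1, 0.02, 0, 0, 0, 0]
    - [0, -0.1, 0.02, 0, 0, 0, 0]
    - [0, -0.1, 0.02, 0, 0, 0, 0]
    - [0, -0.1, 0.02, 0, 0, 0, 0]
    - [0, -0.1, 0.02, 0, 0, 0, 0]

```text
time_s: 19.48
ee_pos: [0.6159, 0.1416, 0.1965]
eef_rot: [-3.141, -0.001, 1.701]
force: [-0.4, -0.2, -0.2]
grip_width: 0.0469
```

```bash
python3 - <<'E'
from h import *
o=ctrl.get_obs();p=cams.camera('wrist');save(p,'w14.png');W=cloud(p,o);np.save('w14.npy',W);print(o['time_s'],o['ee_pos'],o['eef_rot'],tilt(o),o['grip_width'],o['force'])
im=cv2.resize(cv2.imread('pics/w14.png'),(560,420),interpolation=cv2.INTER_AREA).astype(int);cop=(im[...,2]-im[...,0]>45)
q=((.56,.68),(.17,.35))
reg(W,'bar',*q,(.07,.12),cop);
reg(W,'lcore',(.56,.70),(.06,.2),(.085,.1)); reg(W,'lcoil',(.56,.70),(.06,.2),(.105,.14))
reg(W,'score',(.44,.54),(.18,.29),(.075,.085)); reg(W,'scoil',(.44,.54),(.18,.29),(.088,.11))
reg(W,'cr',(.56,.68),(.19,.32),(.066,.12),~cop);reg(W,'cr hi',(.56,.68),(.19,.32),(.09,.12))
E
```

```text
19.4833 [0.61593485 0.14161625 0.19647138] [-3.14134833e+00 -6.54730366e-04  1.70139188e+00] [-0.0006 -0.0003 -0.    ] 0.04686722915626079 [-0.35728323 -0.23728361 -0.21706361]
bar 3361 c [617.  257.6] size [ 20.2 118.4] ang 7.8 z med 0.0865
lcore 5175 c [623.4 139.1] size [ 80.2 122. ] ang 6.5 z med 0.0936
lcoil 3357 c [625.3 126.6] size [41.6 60.8] ang 7.1 z med 0.1135
score 3140 c [478.3 240.5] size [51.  60.5] ang 6.8 z med 0.0805
scoil 1314 c [478.5 240.5] size [23.2 35.3] ang 7.3 z med 0.0943
cr 1893 c [616.1 256.9] size [ 48.2 119.2] ang 7.1 z med 0.0865
cr hi 613 c [616.1 257.3] size [48.1 87.7] ang 7.1 z med 0.092
```

View pics/w14.png

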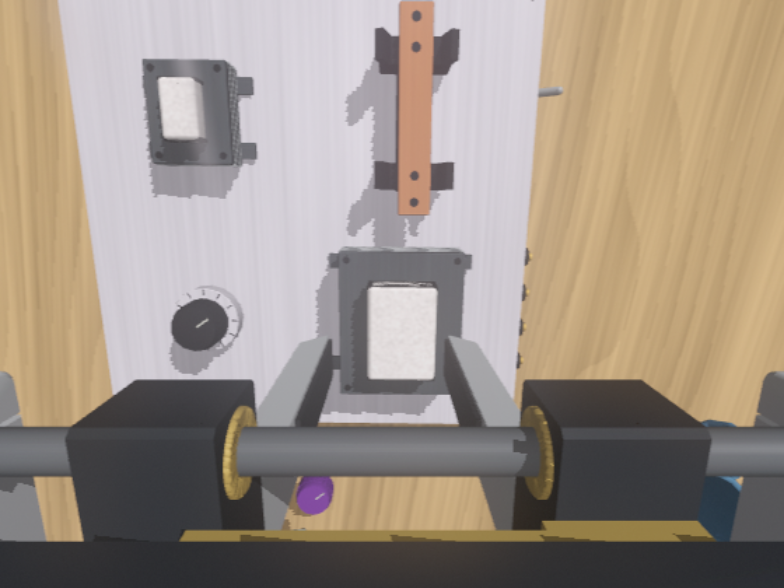

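Call:
servo_tool:
  rows:
    - [-0.008, -0.035, 0, 0, 0, 0.05, 0.2]
    - [-0.016, -0.075, 0, 0, 0, 0.1, 0.2]
    - [-0.024, -0.115, 0, 0, 0, 0.15, 0.2]
    - [-0.034, -0.155, 0, 0, 0, 0.185, 0.2]
    - [-0.043, -0.195, 0, 0, 0, 0.185, 0.2]
    - [-0.052, -0.235, -0.01, 0, 0, 0.185, 0.2]
    - [-0.061, -0.275, -0.03, 0, 0, 0.185, 0.2]
    - [-0.07, -0.312, -0.06, 0, 0, 0.185, 0.2]

```text
time_s: 20.2
ee_pos: [0.5483, -0.1635, 0.1442]
eef_rot: [3.139, 0.002, 1.887]
force: [2.6, -0.7, -1.1]
grip_width: 0.0564
```

Call:
servo_tool:
  rows:
    - [0, -0.005, -0.02, 0, 0, 0, 0.2]
    - [0, -0.005, -0.04, 0, 0, 0, 0.2]
    - [0, -0.005, -0.05, 0, 0, 0, 0.2]
    - [0, -0.005, -0.05, 0, 0, 0, 0.2]
    - [0, -0.005, -0.05, 0, 0, 0, 0.2]
    - [0, -0.005, -0.05, 0, 0, 0, 0.2]
    - [0, -0.005, -0.05, 0, 0, 0, 0.2]
    - [0, -0.005, -0.05, 0, 0, 0, 0.2]

```text
time_s: 20.87
ee_pos: [0.5488, -0.1683, 0.0952]
eef_rot: [3.138, 0.003, 1.888]
force: [-0.2, -0.0, 0.1]
grip_width: 0.0567
```

```bash
python3 - <<'E'
from h import *
o=ctrl.get_obs();p=cams.camera('wrist');save(p,'w15.png');W=cloud(p,o);np.save('w15.npy',W);print(o['time_s'],o['ee_pos'],o['eef_rot'],tilt(o),o['grip_width'],o['force'])
q=((.47,.62),(-.24,-.08))
reg(W,'lb',*q,(.03,.034));reg(W,'sb',*q,(.058,.063))
E
```

```text
20.8667 [ 0.54883504 -0.1683195   0.09520516] [3.13806820e+00 2.58808471e-03 1.88752136e+00] [0.0014 0.0042 0.    ] 0.056666180824803805 [-0.17947489 -0.0197541   0.1074641 ]
lb 2686 c [ 544.4 -172.1] size [60.1 79.6] ang 17.8 z med 0.0326
sb 3734 c [ 546.5 -175.4] size [38.1 50.4] ang 18.0 z med 0.0606
```

View pics/w15.png

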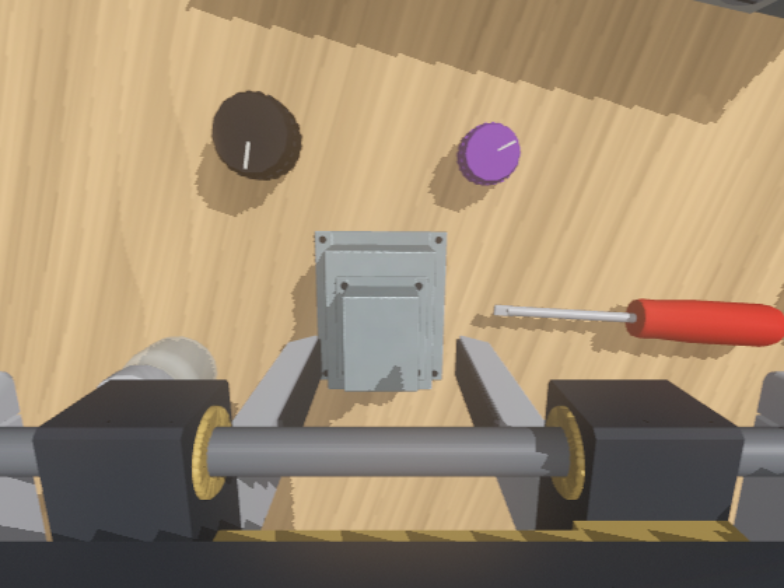

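Call:
servo_tool:
  rows:
    - [-0.0023, -0.007, -0.01, 0.001, 0.004, 0, 0.2]
    - [-0.0023, -0.007, -0.03, 0.001, 0.004, 0, 0.2]
    - [-0.0023, -0.007, -0.05, 0.001, 0.004, 0, 0.2]
    - [-0.0023, -0.007, -0.056, 0.001, 0.004, 0, 0.2]
    - [-0.0023, -0.007, -0.056, 0.001, 0.004, 0, 0.2]
    - [-0.0023, -0.007, -0.056, 0.001, 0.004, 0, 0.1]
    - [-0.0023, -0.007, -0.056, 0.001, 0.004, 0, 0]
    - [-0.0023, -0.007, -0.056, 0.001, 0.004, 0, -0.1]
  newtons: 12

```text
time_s: 21.58
ee_pos: [0.5469, -0.1756, 0.0401]
eef_rot: [3.14, 0.001, 1.887]
force: [-0.7, 0.2, 0.4]
grip_width: 0.0443
```

Call:
servo_tool:
  rows:
    - [0, 0, 0, 0, 0, 0, -0.15]
    - [0, 0, 0, 0, 0, 0, -0.2]
    - [0, 0, 0, 0, 0, 0, -0.3]
    - [0, 0, 0, 0, 0, 0, -0.4]
    - [0, 0, 0, 0, 0, 0, -0.4]
    - [0, 0, 0, 0, 0, 0, -0.4]
    - [0, 0, 0, 0, 0, 0, -0.4]
    - [0, 0, 0, 0, 0, 0, -0.4]

```text
time_s: 22.25
ee_pos: [0.5473, -0.1757, 0.0408]
eef_rot: [3.14, 0.002, 1.887]
force: [-0.8, 0.3, 5.5]
grip_width: 0.0381
```

Call:
servo_tool:
  rows:
    - [0, 0, 0.002, 0, 0, 0, -0.4]
    - [0, 0, 0.006, 0, 0, 0, -0.4]
    - [0, 0, 0.015, 0, 0, 0, -0.4]
    - [0, 0, 0.03, 0, 0, 0, -0.4]
    - [0, 0, 0.06, 0, 0, 0, -0.4]
    - [0, 0, 0.09, 0, 0, 0, -0.4]
    - [0, 0, 0.12, 0, 0, 0, -0.4]
    - [0, 0, 0.12, 0, 0, 0, -0.4]

```text
time_s: 22.92
ee_pos: [0.5493, -0.1765, 0.1676]
eef_rot: [3.133, 0.008, 1.887]
force: [0.5, -0.1, 0.0]
grip_width: 0.0377
```

```bash
python3 - <<'E'
from h import *
o=ctrl.get_obs();p=cams.camera('wrist');save(p,'w16.png');W=cloud(p,o);np.save('w16.npy',W);print(o['time_s'],o['ee_pos'],o['eef_rot'],tilt(o),o['grip_width'],o['force'])
q=((.47,.62),(-.24,-.08))
reg(W,'lb',*q,(.03,.034));reg(W,'sb',*q,(.17,.185));reg(W,'sb fl',*q,(.145,.165))
E
```

```text
22.9167 [ 0.5493222  -0.17645213  0.16763606] [3.1325399  0.00777602 1.88749286] [0.0046 0.011  0.    ] 0.03767367729770556 [ 0.46255606 -0.11589759  0.01608247]
lb 2484 c [ 538.3 -153.7] size [60.  40.6] ang 18.0 z med 0.0325
sb 803 c [ 543.1 -160.6] size [61.8 17.9] ang 17.8 z med 0.1784
sb fl 1228 c [ 548.5 -176.2] size [50.2 59.9] ang 18.2 z med 0.1613
```

View pics/w16.png

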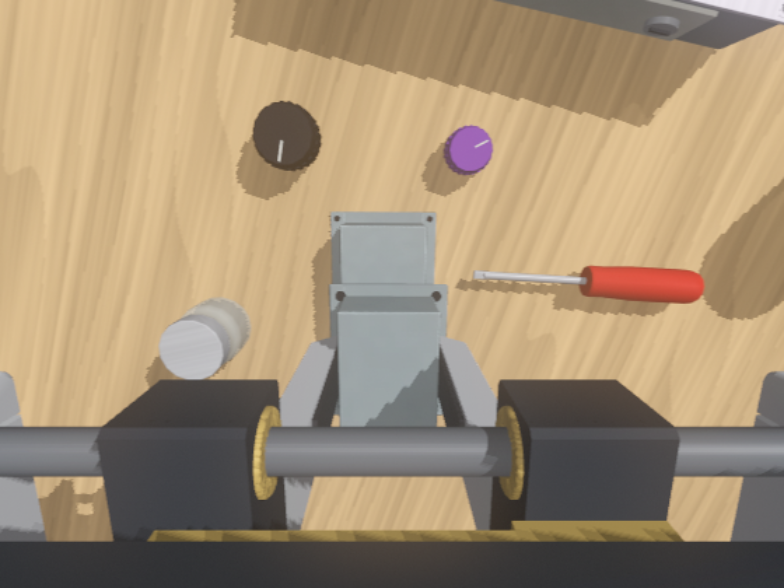

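Call:
servo_tool:
  rows:
    - [-0.006, 0.035, 0, 0.004, 0.01, -0.03, -0.4]
    - [-0.012, 0.075, 0, 0.004, 0.01, -0.06, -0.4]
    - [-0.019, 0.115, 0, 0.004, 0.01, -0.1, -0.4]
    - [-0.026, 0.155, 0, 0.004, 0.01, -0.14, -0.4]
    - [-0.033, 0.195, 0, 0.004, 0.01, -0.18, -0.4]
    - [-0.04, 0.235, 0, 0.004, 0.01, -0.194, -0.4]
    - [-0.047, 0.275, 0, 0.004, 0.01, -0.194, -0.4]
    - [-0.053, 0.315, 0, 0.004, 0.01, -0.194, -0.4]
  newtons: 7

```text
time_s: 23.63
ee_pos: [0.4941, 0.1405, 0.1637]
eef_rot: [-3.138, -0.0, 1.693]
force: [0.1, -0.3, -0.8]
grip_width: 0.038
```

```bash
python3 - <<'E'
from h import *
o=ctrl.get_obs();p=cams.camera('wrist');save(p,'w17.png');W=cloud(p,o);np.save('w17.npy',W);print(o['time_s'],o['ee_pos'],o['eef_rot'],tilt(o),o['grip_width'],o['force'])
x,y,z=o['ee_pos'];q=((x-.06,x+.06),(y-.06,y+.06))
reg(W,'sb fl',*q,(.145,.167));
m=(abs(W[...,0]-x)<.06)&(abs(W[...,1]-y)<.06)&(W[...,2]>.145)&(W[...,2]<.167);P=W[m];print(np.linalg.lstsq(np.c_[P[:,:2]-[x,y],np.ones(len(P))],P[:,2],rcond=None)[0].round(4))
reg(W,'score',(.44,.54),(.18,.29),(.075,.085)); reg(W,'scoil',(.44,.54),(.18,.29),(.088,.11))
E
```

```text
23.6333 [0.49414299 0.14054556 0.16367311] [-3.13774976e+00 -1.33248150e-04  1.69326959e+00] [ 0.0003 -0.0038  0.    ] 0.03795188708563556 [ 0.0619082  -0.31658263 -0.80577263]
sb fl 1396 c [492.4 140.8] size [51.5 60.3] ang 6.4 z med 0.1577
[-0.0075  0.0083  0.1583]
score 3822 c [478.2 240.4] size [50.1 59.5] ang 6.9 z med 0.0805
scoil 1548 c [478.2 240.4] size [21.9 35.2] ang 7.5 z med 0.0943
```

View pics/w17.png

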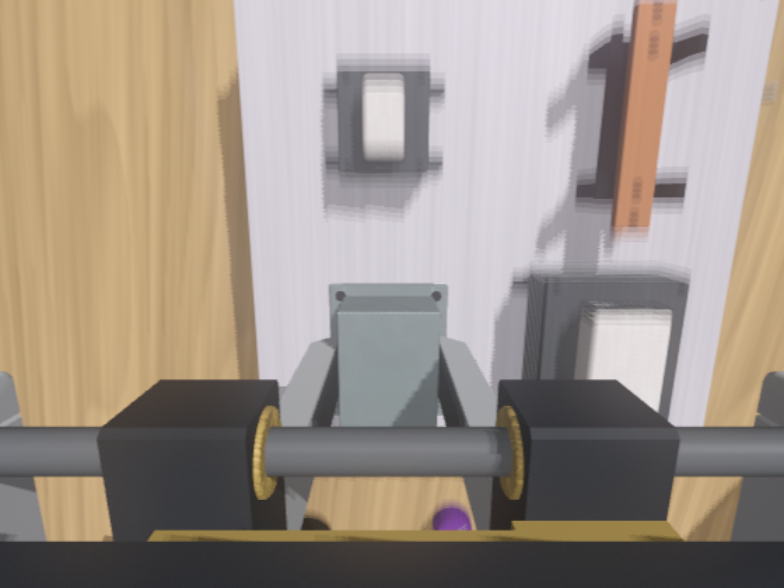

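Call:
servo_tool:
  rows:
    - [-0.005, 0.035, 0, 0, -0.004, 0.005, -0.4]
    - [-0.01, 0.07, 0, 0, -0.004, 0.005, -0.4]
    - [-0.0148, 0.095, -0.01, 0, -0.004, 0.005, -0.4]
    - [-0.0148, 0.0996, -0.03, 0, -0.004, 0.005, -0.4]
    - [-0.0148, 0.0996, -0.045, 0, -0.004, 0.005, -0.4]
    - [-0.0148, 0.0996, -0.05, 0, -0.004, 0.005, -0.4]
    - [-0.0148, 0.0996, -0.05, 0, -0.004, 0.005, -0.4]
    - [-0.0148, 0.0996, -0.05, 0, -0.004, 0.005, -0.4]

```text
time_s: 24.35
ee_pos: [0.4784, 0.2455, 0.1139]
eef_rot: [-3.141, -0.001, 1.701]
force: [0.8, 0.7, -0.2]
grip_width: 0.0379
```

```bash
cat > m.py <<'E'
from h import *
import sys
n,zlo,zhi=sys.argv[1],float(sys.argv[2]),float(sys.argv[3])
o=ctrl.get_obs();p=cams.camera('wrist');save(p,n+'.png');W=cloud(p,o);np.save(n+'.npy',W);print(o['time_s'],o['ee_pos'],o['eef_rot'],tilt(o),o['grip_width'],o['force'])
x,y,z=o['ee_pos'];q=((x-.06,x+.06),(y-.06,y+.06))
im=cv2.resize(cv2.imread('pics/'+n+'.png'),(560,420),interpolation=cv2.INTER_AREA).astype(int)
reg(W,'fl',*q,(zlo,zhi))
m=(abs(W[...,0]-x)<.06)&(abs(W[...,1]-y)<.06)&(W[...,2]>zlo)&(W[...,2]<zhi);P=W[m]
if len(P)>5: print(np.linalg.lstsq(np.c_[P[:,:2]-[x,y],np.ones(len(P))],P[:,2],rcond=None)[0].round(4))
E
python3 m.py w18 .095 .112
```

```text
24.35 [0.47844118 0.2454937  0.11391539] [-3.14148841e+00 -1.22339597e-03  1.70139109e+00] [-0.0012 -0.0003 -0.    ] 0.037936308486513096 [ 0.8316811   0.73292394 -0.15175848]
fl 1235 c [477.4 245.9] size [50.1 60.1] ang 7.3 z med 0.1077
[-0.0027  0.0061  0.1077]
```

View pics/w18.png

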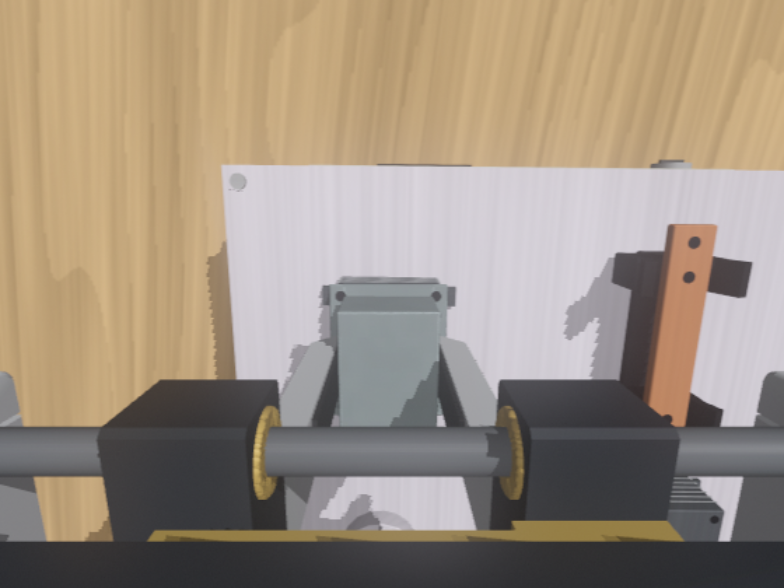

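Call:
servo_tool:
  rows:
    - [0.001, -0.0054, 0, -0.001, 0, -0.003, -0.4]
    - [0.001, -0.0054, -0.003, -0.001, 0, -0.003, -0.4]
    - [0.001, -0.0054, -0.008, -0.001, 0, -0.003, -0.4]
    - [0.001, -0.0054, -0.013, -0.001, 0, -0.003, -0.4]
    - [0.001, -0.0054, -0.018, -0.001, 0, -0.003, -0.4]
    - [0.001, -0.0054, -0.022, -0.001, 0, -0.003, -0.4]
    - [0.001, -0.0054, -0.025, -0.001, 0, -0.003, -0.4]
    - [0.001, -0.0054, -0.025, -0.001, 0, -0.003, -0.4]

```text
time_s: 25.07
ee_pos: [0.4795, 0.2401, 0.0888]
eef_rot: [-3.142, -0.0, 1.698]
force: [0.3, -0.3, -1.0]
grip_width: 0.0379
```

```bash
python3 m.py w19 .075 .088
```

```text
25.0667 [0.47951112 0.24013947 0.0887808 ] [-3.14156572e+00 -3.21516198e-04  1.69840570e+00] [-0.0003 -0.0001 -0.    ] 0.0379341293658238 [ 0.33105207 -0.25443446 -1.01866167]
fl 1504 c [478.6 240.9] size [50.1 60.4] ang 7.6 z med 0.0829
[ 0.0008 -0.032   0.0833]
```

View pics/w19.png

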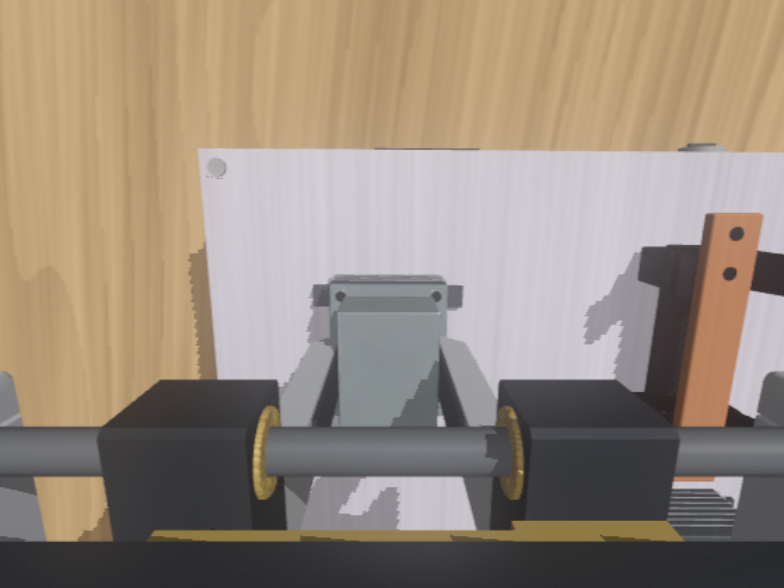

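Call:
servo_tool:
  rows:
    - [0, 0, -0.001, 0, 0, 0, -0.4]
    - [0, 0, -0.001, 0, 0, 0, -0.1]
    - [0, 0, -0.001, 0, 0, 0, 0]
    - [0, 0, -0.001, 0, 0, 0, 0.2]
    - [0, 0, -0.001, 0, 0, 0, 0.2]
    - [0, 0, 0.01, 0, 0, 0, 0.2]
    - [0, 0, 0.04, 0, 0, 0, 0.2]
    - [0, -0.02, 0.08, 0, 0, 0, 0.4]

```text
time_s: 25.78
ee_pos: [0.4785, 0.2226, 0.1663]
eef_rot: [-3.138, 0.0, 1.7]
force: [-0.7, -0.2, 1.6]
grip_width: 0.0601
```

Call:
servo_tool:
  rows:
    - [0.008, -0.035, 0.02, 0, 0, 0.03, 0.5]
    - [0.016, -0.07, 0.03, 0, 0, 0.06, 0.5]
    - [0.025, -0.1, 0.03, 0, 0, 0.1, 0.5]
    - [0.025, -0.1, 0.03, 0, 0, 0.1, 0.5]
    - [0.025, -0.1, 0.03, 0, 0, 0.1, 0.5]
    - [0.025, -0.1, 0.03, 0, 0, 0.1, 0.5]
    - [0.025, -0.1, 0.03, 0, 0, 0.1, 0.5]
    - [0.025, -0.1, 0.03, 0, 0, 0.1, 0.5]

```text
time_s: 26.45
ee_pos: [0.5032, 0.1235, 0.1963]
eef_rot: [-3.138, -0.0, 1.801]
force: [0.1, -0.0, -0.6]
grip_width: 0.0704
```

```bash
python3 m.py w20 .2 .21;python3 - <<'E'
from h import *
W=np.load('w20.npy')
reg(W,'sb top',(.44,.54),(.18,.29),(.1,.12));reg(W,'sb fl+core',(.44,.54),(.18,.29),(.078,.09))
m=(abs(W[...,0]-.478)<.015)&(abs(W[...,1]-.24)<.02)&(W[...,2]>.1);P=W[m];print(np.linalg.lstsq(np.c_[P[:,:2]-[.478,.24],np.ones(len(P))],P[:,2],rcond=None)[0].round(4))
reg(W,'lcore',(.56,.70),(.06,.18),(.09,.1)); reg(W,'lcoil',(.56,.70),(.06,.18),(.108,.14))
E
```

```text
26.45 [0.50322287 0.12351707 0.19630587] [-3.13807941e+00 -5.79020758e-05  1.80121950e+00] [ 0.0007 -0.0034  0.    ] 0.07042784776249654 [ 0.12127304 -0.00490756 -0.63296571]
fl 442 c [502.2 124.4] size [94.2 18.2] ang 13.2 z med 0.2053
[-0.0044  0.0183  0.2051]
sb top 3495 c [478.7 240.5] size [38.1 50.6] ang 7.2 z med 0.1085
sb fl+core 1135 c [478.5 240.2] size [50.8 59.9] ang 7.0 z med 0.0825
[-0.0035  0.0008  0.1085]
lcore 3954 c [625.  126.5] size [81.  96.2] ang 6.8 z med 0.0936
lcoil 3145 c [624.4 126.3] size [42.7 60.8] ang 6.5 z med 0.1134
```

View pics/w20.png

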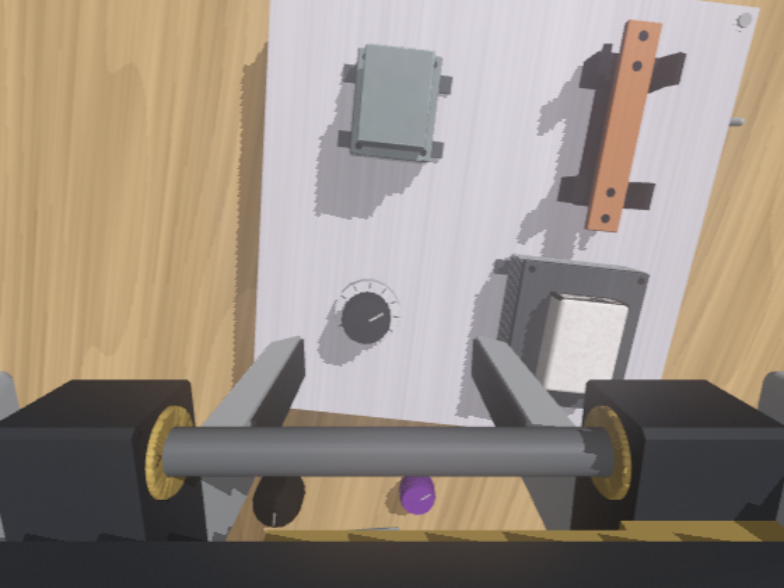

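```bash
python3 - <<'E'
from h import *
W=np.load('w15.npy')
for u,v in [(497,310),(500,311),(520,312),(560,313)]:
    a=W[int(v/1.4)-3:int(v/1.4)+4,int(u/1.4)-2:int(u/1.4)+3].reshape(-1,3)
    b=a[np.argmax(a[:,2])]; r=b[:2]-[.5444,-.1722]; c,s=np.cos(.3115),np.sin(.3115)
    print(b.round(4),'in bell frame',(c*r[0]+s*r[1]).round(4),(-s*r[0]+c*r[1]).round(4))
E
```

```text
[ 0.6092 -0.1475  0.014 ] in bell frame 0.0692 0.0037
[nan nan nan] in bell frame nan nan
[nan nan nan] in bell frame nan nan
[ 0.6462 -0.1404  0.0156] in bell frame 0.1066 -0.0009
```

Call:
servo_tool:
  rows:
    - [0.005, -0.035, 0, 0, -0.003, 0.02, 0.5]
    - [0.01, -0.075, 0, 0, -0.003, 0.04, 0.5]
    - [0.016, -0.115, 0, 0, -0.003, 0.06, 0.5]
    - [0.022, -0.155, 0, 0, -0.003, 0.082, 0.5]
    - [0.028, -0.195, -0.01, 0, -0.003, 0.082, 0.5]
    - [0.034, -0.235, -0.03, 0, -0.003, 0.082, 0.5]
    - [0.04, -0.275, -0.06, 0, -0.003, 0.082, 0.5]
    - [0.041, -0.296, -0.09, 0, -0.003, 0.082, 0.5]

```text
time_s: 27.17
ee_pos: [0.545, -0.1706, 0.1117]
eef_rot: [3.14, 0.003, 1.883]
force: [1.6, -0.2, -0.3]
grip_width: 0.0706
```

Call:
servo_tool:
  rows:
    - [0, 0, 0, 0, 0, 0, 0.5]
    - [0, 0, 0, 0, 0, 0, 0.5]
    - [0, 0, 0, 0, 0, 0, 0.5]
    - [0, 0, 0, 0, 0, 0, 0.5]
    - [0, 0, 0, 0, 0, 0, 0.5]
    - [0, 0, 0, 0, 0, 0, 0.5]
    - [0, 0, 0, 0, 0, 0, 0.5]
    - [0, 0, 0, 0, 0, 0, 0.5]

```text
time_s: 27.83
ee_pos: [0.5451, -0.1703, 0.1122]
eef_rot: [3.139, 0.003, 1.884]
force: [-0.7, -0.2, 0.7]
grip_width: 0.0709
```

```bash
python3 m.py w21 .03 .035
```

```text
27.8333 [ 0.54511727 -0.17027594  0.11220284] [3.13916786 0.00337123 1.88357963] [0.0025 0.0033 0.    ] 0.0708988474397999 [-0.6658243  -0.16050643  0.74931   ]
fl 6705 c [ 544.3 -172.2] size [60.2 79.8] ang 17.8 z med 0.0326
[ 0.0001 -0.0009  0.0326]
```

View pics/w21.png

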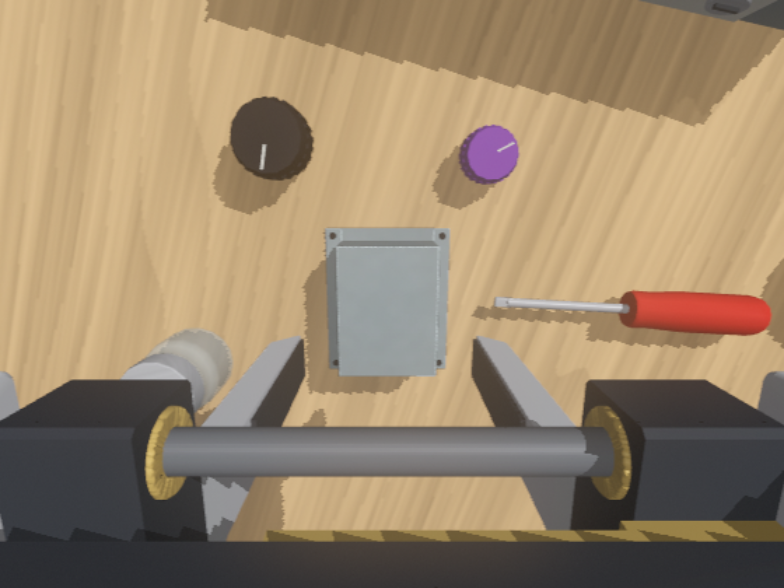

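Call:
servo_tool:
  rows:
    - [-0.0008, -0.0018, -0.02, 0.0025, 0.003, 0, 0.5]
    - [-0.0008, -0.0018, -0.05, 0.0025, 0.003, 0, 0.5]
    - [-0.0008, -0.0018, -0.08, 0.0025, 0.003, 0, 0.5]
    - [-0.0008, -0.0018, -0.098, 0.0025, 0.003, 0, 0.5]
    - [-0.0008, -0.0018, -0.105, 0.0025, 0.003, 0, 0.5]
    - [-0.0008, -0.0018, -0.105, 0.0025, 0.003, 0, 0.5]
    - [-0.0008, -0.0018, -0.105, 0.0025, 0.003, 0, 0.45]
    - [-0.0008, -0.0018, -0.105, 0.0025, 0.003, 0, 0.4]
  newtons: 12

```text
time_s: 28.55
ee_pos: [0.5451, -0.1725, 0.0086]
eef_rot: [3.14, 0.001, 1.883]
force: [0.7, -1.0, 0.1]
grip_width: 0.0666
```

Call:
servo_tool:
  rows:
    - [0, 0, 0, 0, 0, 0, 0.35]
    - [0, 0, 0, 0, 0, 0, 0.3]
    - [0, 0, 0, 0, 0, 0, 0.2]
    - [0, 0, 0, 0, 0, 0, 0]
    - [0, 0, 0, 0, 0, 0, 0]
    - [0, 0, 0, 0, 0, 0, 0]
    - [0, 0, 0, 0, 0, 0, 0]
    - [0, 0, 0, 0, 0, 0, 0]

```text
time_s: 29.22
ee_pos: [0.5457, -0.1727, 0.0097]
eef_rot: [3.138, 0.002, 1.883]
force: [-0.3, 0.6, 6.4]
grip_width: 0.0601
```

Call:
servo_tool:
  rows:
    - [0, 0, 0.002, 0, 0, 0, 0]
    - [0, 0, 0.006, 0, 0, 0, 0]
    - [0, 0, 0.015, 0, 0, 0, 0]
    - [0, 0, 0.03, 0, 0, 0, 0]
    - [0, 0, 0.06, 0, 0, 0, 0]
    - [0, 0, 0.1, 0, 0, 0, 0]
    - [0, 0, 0.14, 0, 0, 0, 0]
    - [0, 0, 0.16, 0, 0, 0, 0]

```text
time_s: 29.88
ee_pos: [0.5466, -0.173, 0.1754]
eef_rot: [3.134, 0.006, 1.883]
force: [0.5, -1.2, -1.3]
grip_width: 0.0601
```

```bash
python3 m.py w22 .15 .17
```

```text
29.8833 [ 0.54661325 -0.17302766  0.17542919] [3.13386766 0.00610255 1.8834739 ] [0.0034 0.0092 0.    ] 0.06006276541341175 [ 0.5049374  -1.23102401 -1.27966146]
fl 2995 c [ 544.  -167.6] size [80.3 85.8] ang 17.8 z med 0.1662
[ 0.0054 -0.0008  0.1663]
```

View pics/w22.png

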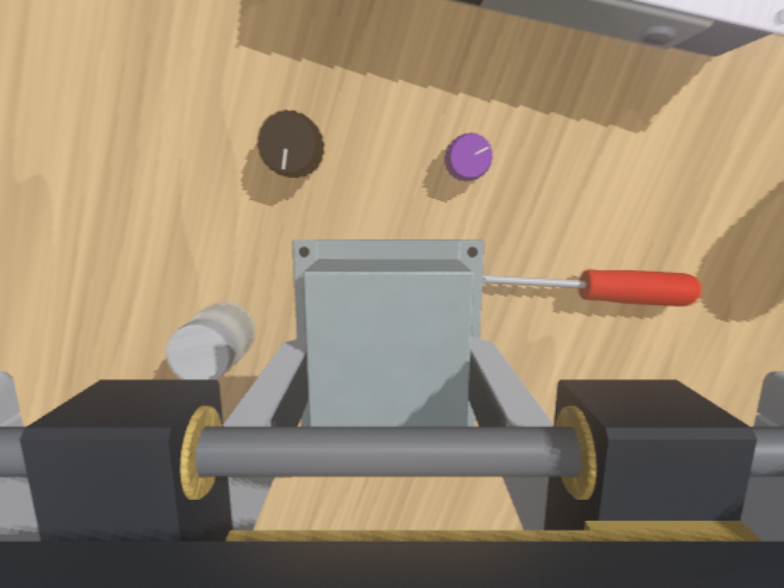

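Call:
servo_tool:
  rows:
    - [0.01, 0.035, 0, 0.003, 0.009, -0.03, 0]
    - [0.02, 0.07, 0, 0.003, 0.009, -0.06, 0]
    - [0.03, 0.105, 0, 0.003, 0.009, -0.09, 0]
    - [0.04, 0.14, 0, 0.003, 0.009, -0.12, 0]
    - [0.05, 0.175, 0, 0.003, 0.009, -0.15, 0]
    - [0.06, 0.21, 0, 0.003, 0.009, -0.1885, 0]
    - [0.07, 0.245, 0, 0.003, 0.009, -0.1885, 0]
    - [0.077, 0.275, 0, 0.003, 0.009, -0.1885, 0]
  newtons: 9

```text
time_s: 30.6
ee_pos: [0.6246, 0.104, 0.1778]
eef_rot: [3.139, 0.003, 1.695]
force: [0.5, -0.4, -0.9]
grip_width: 0.06
```

Call:
servo_tool:
  rows:
    - [0.002, 0.02, -0.01, 0, 0, 0, 0]
    - [0.0024, 0.024, -0.02, 0, 0, 0, 0]
    - [0.0024, 0.024, -0.03, 0, 0, 0, 0]
    - [0.0024, 0.024, -0.035, 0, 0, 0, 0]
    - [0.0024, 0.024, -0.035, 0, 0, 0, 0]
    - [0.0024, 0.024, -0.035, 0, 0, 0, 0]
    - [0.0024, 0.024, -0.035, 0, 0, 0, 0]
    - [0.0024, 0.024, -0.035, 0, 0, 0, 0]

```text
time_s: 31.27
ee_pos: [0.6272, 0.1274, 0.1435]
eef_rot: [3.138, 0.003, 1.694]
force: [1.1, 0.2, -1.8]
grip_width: 0.0597
```

```bash
python3 m.py w23 .123 .14
```

```text
31.2667 [0.62724946 0.12735625 0.14348546] [3.13846406 0.00337176 1.69448956] [0.003  0.0035 0.    ] 0.059687834220373964 [ 1.09046062  0.18772426 -1.75339796]
fl 3057 c [625.5 133.2] size [80.5 85.4] ang 7.1 z med 0.1343
[0.0008 0.0016 0.1344]
```

View pics/w23.png

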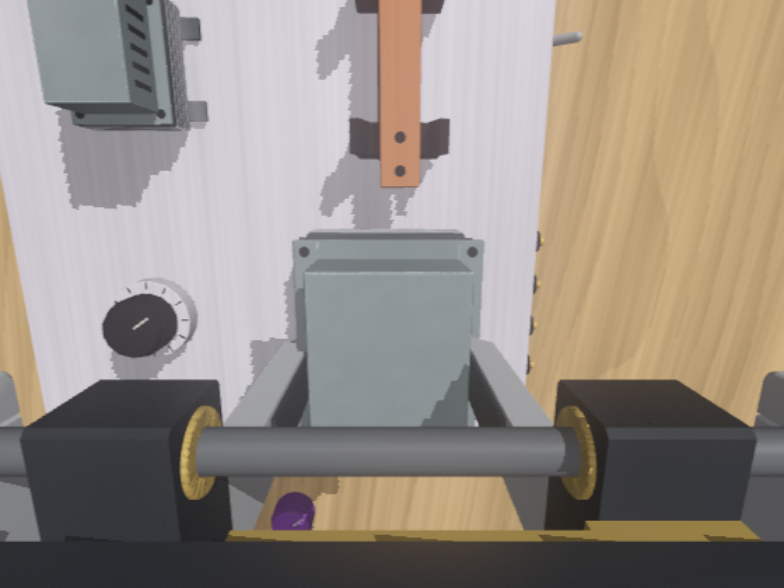

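Call:
servo_tool:
  rows:
    - [-0.001, -0.0014, -0.005, 0.003, 0.0035, 0, 0]
    - [-0.001, -0.0014, -0.012, 0.003, 0.0035, 0, 0]
    - [-0.001, -0.0014, -0.019, 0.003, 0.0035, 0, 0]
    - [-0.001, -0.0014, -0.026, 0.003, 0.0035, 0, 0]
    - [-0.001, -0.0014, -0.032, 0.003, 0.0035, 0, 0]
    - [-0.001, -0.0014, -0.036, 0.003, 0.0035, 0, 0]
    - [-0.001, -0.0014, -0.0385, 0.003, 0.0035, 0, 0]
    - [-0.001, -0.0014, -0.0385, 0.003, 0.0035, 0, 0]

```text
time_s: 31.98
ee_pos: [0.6261, 0.1261, 0.1046]
eef_rot: [-3.141, -0.0, 1.695]
force: [-0.2, 0.3, -1.1]
grip_width: 0.0599
```

```bash
python3 m.py w24 .094 .103
```

```text
31.9833 [0.62611863 0.12613267 0.10462453] [-3.14115509e+00 -2.05612555e-05  1.69476630e+00] [ 0.     -0.0004  0.    ] 0.059905303696317774 [-0.15908969  0.26860839 -1.07684153]
fl 3083 c [624.5 132.3] size [80.2 85. ] ang 7.0 z med 0.096
[-0.0007  0.0029  0.096 ]
```

Call:
servo_tool:
  rows:
    - [0, 0, -0.001, 0, 0, 0, 0]
    - [0, 0, -0.001, 0, 0, 0, 0.3]
    - [0, 0, -0.001, 0, 0, 0, 0.4]
    - [0, 0, -0.001, 0, 0, 0, 0.5]
    - [0, 0, -0.001, 0, 0, 0, 0.6]
    - [0, 0, 0.01, 0, 0, 0, 0.6]
    - [0, 0, 0.04, 0, 0, 0, 0.6]
    - [0, 0, 0.08, 0, 0, 0, 0.6]

```text
time_s: 32.7
ee_pos: [0.6251, 0.126, 0.1839]
eef_rot: [-3.137, 0.0, 1.695]
force: [0.5, 0.4, -0.2]
grip_width: 0.0758
```

Call:
servo_tool:
  rows:
    - [-0.01, -0.04, 0.03, 0, 0, 0, 0.6]
    - [-0.02, -0.08, 0.06, 0, 0, 0, 0.6]
    - [-0.04, -0.12, 0.08, 0, 0, 0, 0.6]
    - [-0.05, -0.14, 0.08, 0, 0, 0, 0.6]
    - [-0.05, -0.14, 0.08, 0, 0, 0, 0.6]
    - [-0.05, -0.14, 0.08, 0, 0, 0, 0.6]
    - [-0.05, -0.14, 0.08, 0, 0, 0, 0.6]
    - [-0.05, -0.14, 0.08, 0, 0, 0, 0.6]

```text
time_s: 33.37
ee_pos: [0.5753, -0.013, 0.2635]
eef_rot: [-3.136, -0.0, 1.696]
force: [0.4, 1.1, 0.1]
grip_width: 0.0752
```

```bash
python3 m.py w25 .3 .4; python3 - <<'E'
from h import *
def rep(W,cop,tag):
    print(tag)
    reg(W,'desk',(.35,.4),(-.2,-.05),(-.01,.01))
    reg(W,'deck',(.52,.56),(.0,.2),(.05,.065))
    reg(W,'lb top',(.56,.70),(.05,.2),(.12,.14));reg(W,'lb fl',(.56,.70),(.05,.182),(.094,.105))
    reg(W,'sb top',(.44,.54),(.18,.29),(.1,.12))
    reg(W,'bar',(.56,.68),(.17,.35),(.07,.12),cop)
    reg(W,'cap',(.46,.53),(.07,.14),(.088,.1));reg(W,'ped',(.46,.53),(.07,.14),(.066,.075))
    reg(W,'jar',(.38,.5),(-.3,-.19),(.055,.1))
W=np.load('w25.npy');im=cv2.resize(cv2.imread('pics/w25.png'),(560,420),interpolation=cv2.INTER_AREA).astype(int)
rep(W,im[...,2]-im[...,0]>45,'wrist')
p=cams.camera('top');save(p,'t25.png');im=p['image'].astype(int);rep(cloud(p),im[...,0]-im[...,2]>45,'top')
p=cams.camera('scene');save(p,'s25.png')
E
```

```text
33.3667 [ 0.5752569  -0.01296162  0.26347815] [-3.13591258e+00 -3.11145812e-04  1.69572518e+00] [ 0.0004 -0.0057  0.    ] 0.07523832175880214 [0.35895414 1.07827581 0.06534937]
fl 66132 c [575.  -1.] size [119.1  45.3] ang 7.3 z med 0.3827
[-0.1482  1.1154  0.3537]
wrist
desk 3056 c [ 375.  -124.9] size [ 50.  149.8] ang 0.0 z med -0.0013
deck 5735 c [540.  111.4] size [ 40.  171.2] ang 0.0 z med 0.0585
lb top 6425 c [625.5 126.5] size [60.5 80. ] ang 7.1 z med 0.1275
lb fl 1695 c [625.2 126.4] size [80.5 96. ] ang 7.1 z med 0.0956
sb top 0
bar 0
cap 799 c [490.8 106.3] size [30.8 30.9] ang 35.5 z med 0.0924
ped 594 c [490.7 106.2] size [45.2 44.5] ang 7.0 z med 0.0704
jar 36 c [ 453.2 -257.3] size [21.9  3.7] ang 70.0 z med 0.0602
top
desk 517 c [ 375.1 -180.4] size [39.2 49.5] ang 90.0 z med -0.0008
deck 871 c [540.2 163.5] size [39.9 72.6] ang 0.4 z med 0.059
lb top 1218 c [625.4 135.8] size [61.3 64. ] ang 6.4 z med 0.1279
lb fl 263 c [624.4 143.9] size [80.6 63.8] ang 7.1 z med 0.0961
sb top 686 c [479.4 241.1] size [38.1 50.5] ang 8.1 z med 0.109
bar 687 c [616.6 257.7] size [ 20.5 118. ] ang 7.6 z med 0.0869
cap 0
ped 14 c [479.6 124. ] size [10.   3.7] ang 45.4 z med 0.0711
jar 467 c [ 436.4 -249.3] size [41.4 40.9] ang 88.8 z med 0.0611
```

View pics/w25.png

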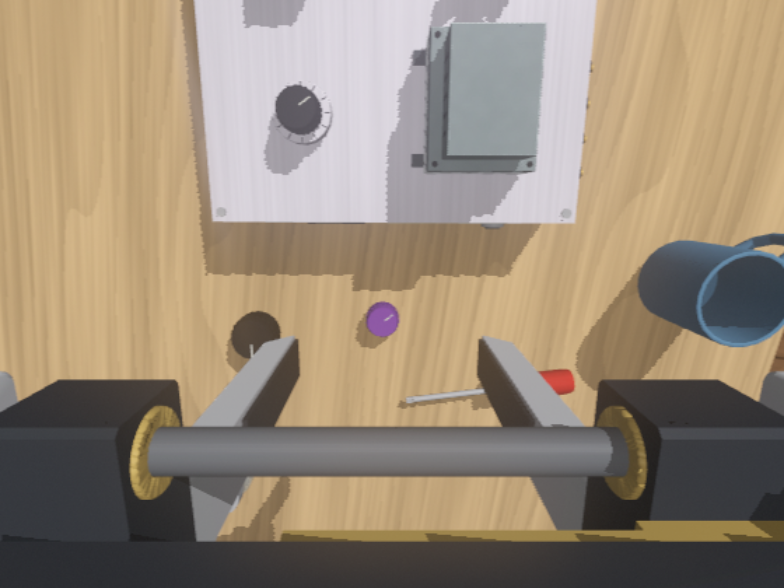

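View pics/s25.png

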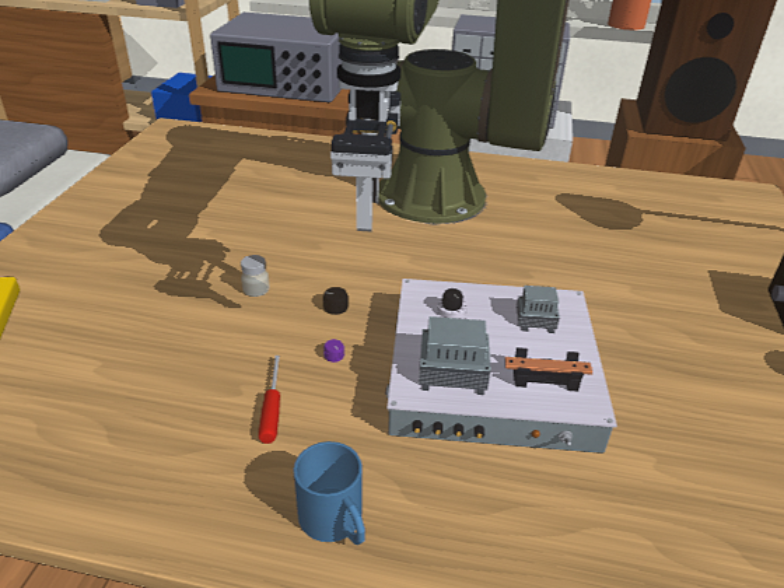

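```bash
python3 -c "
from station import hand_in
print(hand_in())"
```

```text
the job is handed in; nothing more can be done
None
```

All four parts are back on the box, and I handed the job in at about 33.5 s. `hand_in` gives no verdict, so the figures below are my own last camera measurements.

| Part | Horizontal offset from its place | Height and alignment check |
|---|---|---|
| Knob cap (smaller black one) | under 0.5 mm | cap top 22.0 mm above the pedestal, so the rim is home; wrist force read 12.5 N near the end of the press |
| Bus bar | about 1 mm | underside on the seats; angle within about 0.7° |
| Small bell | about 0.5 mm | flange on the core within about 0.5 mm; angle within about 1° |
| Large bell | about 0.5 mm | flange on the core within about 0.5 mm; angle within 0.5° |

- **Bystanders:** the jar measures within about 1 mm of where it started. I did not re-measure the screwdriver; it looks unmoved in the final pictures.
- **What went wrong:** the first grasp of the bar failed. At 30 N the fingers rode up over its edge, so I regripped it at 8–12 N. When I looked straight after, the bar and bells were undisturbed.
- **Disagreements:** the top and wrist cameras differ by 1–2 mm. Both read the desk 0.8–1.3 mm too low, so I corrected the heights for that. The top camera's view of the cap was blocked in the last check, so the cap figures are from the wrist camera only.

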